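Sort the gear shelf and bar the battery bin

ROBOT

A 6-joint arm with a two-finger parallel gripper is mounted at the origin on the work surface. World frame = base frame: x ahead of the robot, y to its left, z up, the work surface at z = 0. Lengths are in m, angles in rad, forces in N, time in s.
With the tool pointing down it reaches from about 0.3 to 0.875 m from the base axis. Payload 6.4 kg.
Tool frame: the origin (TCP) lies midway between the tips of the shut fingers; the grasp point (between the pads) lies 19 mm behind it; z points along the fingers, y is the line along which they close (so a half turn about z gives the same grasp; the last joint's range is limited). The gripper opens to 85 mm and grips with 20 to 120 N. Pads are 22 mm wide; open, the fingers measure 114 mm over their backs; the gripper's body (76 mm by 85 mm) begins 54 mm behind the grasp point. The pads swing forward as they close: fully open they stand 13 mm farther back than shut.
Start: joints at [-1.378, 0.181, 1.607, -0, 1.354, -0.206], TCP at [0.223, -0.53, 0.231] pointing down, gripper open.
Joint ranges: [-2.99, 2.99], [-0.89, 2.07], [0.3, 2.58], [-1.14, 4.28], [0, 2.63], [-3.12, 3.12]. Speed limits (rad/s): [2.57, 2.57, 3.01, 3.14, 3.14, 3.14].

INTERFACE

Orientations are given as a unit quaternion [x, y, z, w].
In Python, from bench import ctrl, optics gives the robot as it stands.
- The arm moves only by the tool step_arm, never from a script. Its argument "plan" is a list of rows, each a list of 6 numbers: the shift along the tool's x, y, z in mm, then the turn, a rotation vector about the tool's x, y, z in rad. In form: [[dx, dy, dz, rx, ry, rz], ...]. A call has exactly 8 rows; each row is the pose to reach, as a shift and turn from the pose commanded when the call began, along the tool's axes at that moment; what a row does not reach only later rows make up. A row lasts 1/8 s, in which the tool goes at most 62.5 mm and 10.7 degrees, less where a joint would pass 70% of its speed; a pose out of reach is approached as far as the arm can. A call with a gripper value outside its range is refused whole. "fingers" is the opening, from -1 (shut) to 1 (fully open), set as the call begins (left out, the last holds). The fingers move at their own pace and stop on an object; the grip force is fixed at half the most. Time passes only in rows, so rows that repeat a pose let the fingers close, or fill a call up. It gives the time, the measured TCP pose, the force, the opening and the grip force at its end, in the units of the state.
- ctrl.read_state(): the state, without advancing time (a new reading comes with each control period).
- optics.get_image(name): name is "scene" or "top" or "wrist"; returns a dict with "image" (420x560x3 uint8, red, green, blue), "fov_y" (degrees; the focal length in pixels is half the picture's height over the tangent of half this angle, whatever the lens; pixels are square), "cx", "cy" (the principal point, pixels), "view" (4x4, takes a point from world to camera coordinates). Camera axes: x right, y up, looking along -z (the intrinsics and any distortion apply to the point x, -y, -z); pixel columns grow to the right and rows downward; lengths in m; the calibration is good to about 2 mm. A picture is of the moment at which its call begins. There is no depth.
- ctrl.finish_job(): hands the job in; it is judged then, once.
The state is a dict: "t": time; "q": joint angles; "joint_vel": joint speeds; "joint_torque": joint torques, N m; "position": TCP position; "tcp_rot": TCP orientation; "wrist_force": force on the tool from outside, world axes, zero at the start; "moment": the same for the moment, N m; "finger_gap": opening from 0.0 (shut) to 1.0 (fully open); "grip_force": force on a finger pad.
Only numpy, scipy, OpenCV 4.12 (cv2) and the standard library are available. Lean on these libraries where they do the work, as an engineer would, in place of code of your own. Each camera call takes 0.05 s, during which the arm holds its last target. There are 200 camera calls.

TASK

Sort the loose gear on the closet shelf into its containers. Lift the retaining bar straight up out of the two U brackets of the battery bin and lay it along the cork strip, then stand both batteries upright in the bin, and with both in, put the bar back fully down in both brackets. The headlamp belongs upright in the square wooden tray and the carabiner flat in the round dish, at any moment you like; do not disturb the amber glass jar, and leave everything released and at rest.

Things in the scene. Friction and masses are not known exactly. Their poses are not given: they have to be found in the camera images.
- bar: retaining bar: plain aluminium bar, square section 14 x 14 mm, 210 mm long along its y axis, about 80 to 150 g. Origin: centre of its underside. At the start it lies across the top of the battery bin in the bin's two U brackets, parallel to the bin's y axis; it can be gripped across its 14 mm at mid-length, where nothing lies under it for 59 mm down to the bin floor.
- round_cell: round battery (C size): upright black cylinder with a steel band near its top, diameter 26 mm, body 47.5 mm tall plus a 2.5 mm steel nub on top (50 mm over all), standing on the shelf. Origin: centre of its underside, z up its axis.
- block_cell: rectangular block battery (9 V size): black block with a steel band near its top, 17.5 mm in x, 26.5 mm in y, body 45.5 mm tall plus two 2.5 mm terminal studs on top (48 mm over all), standing on the shelf. Origin: centre of its underside, z up.
- headlamp: headlamp unit without strap: red housing 36 (x) x 50 mm (y), 6 to 40 mm above its underside, on a black foot plate 44 x 60 x 6 mm; a round lens, diameter 28 mm, stands 6 mm out of the -x face. The flat y faces of the housing, 50 mm apart, are free to grip. Origin: centre of the foot plate's underside, z up; the housing is centred 2 mm towards +x of it.
- carabiner: plain steel oval carabiner lying flat: outside 96 mm long (x) by 50 mm wide (y), made of 12 mm thick round bar, 12 mm tall lying flat, open in the middle; its two long sides are straight and parallel for the middle 46 mm, so it can be gripped across its 50 mm width. Origin: centre of the loop, at the level of its underside; z up at the start.
- battery_bin: grey open plastic bin, fixed, outside 116 (x) x 156 (y) x 60 mm high, walls and floor 5 mm. On each end wall (y = +82, -82 mm) a steel U bracket 8 mm thick in y, open at the top: slot 28 mm wide in x, slot floor 64 mm above the shelf, arms 7 mm thick rising to 84 mm. The seated bar has its underside at 64 mm and sticks out 19 mm past each bracket. Origin: centre of the bin's underside.
- wood_tray: square open wooden tray fixed to the shelf, 130 x 130 mm outside, 35 mm high, walls 6 mm and floor 6 mm thick; place of the headlamp. Origin: centre of its underside.
- round_dish: round shallow aluminium dish fixed to the shelf, outside diameter 154 mm at the foot and 170 mm at the rim, 22 mm high, wall 4 mm, floor 4 mm thick (flat floor of about 144 mm diameter); place of the carabiner. Origin: centre of its underside.
- cork_strip: flat cork strip fixed to the shelf, 50 mm (x) by 220 mm (y) by 4 mm thick; the bar lies on it, along its y, while the bin is open. Origin: centre of its underside.
- jar: amber glass jar with aluminium lid, diameter 60 mm, 73 mm tall, standing near the back; not to be disturbed. Origin: centre of its underside.
Not all that is in view belongs to the job. Leave any green or purple look-alike of the round_cell alone.

How it is judged:
On the way, in this order (a step that is already met when the one before it is completed fails the run):
1. the bar is lifted level, clear above both U brackets (z of bar in the frame of battery_bin above 0.1 m and angle between bar's own z axis and vertical below 0.15 rad), for 0.1 s.
2. the bar lies along the cork strip, with neither battery in the bin yet (x of bar in the frame of cork_strip between -0.022 and 0.022 m and y of bar in the frame of cork_strip between -0.035 and 0.035 m and z of bar in the frame of cork_strip below 0.009 m and angle between the y axis of bar and the y axis of cork_strip, either way round below 0.3 rad and linear speed of bar below 0.02 m/s and not (x of round_cell in the frame of battery_bin between -0.05 and 0.05 m and y of round_cell in the frame of battery_bin between -0.07 and 0.07 m and z of round_cell in the frame of battery_bin below 0.012 m and angle between round_cell's own z axis and vertical below 0.2 rad) and not (x of block_cell in the frame of battery_bin between -0.05 and 0.05 m and y of block_cell in the frame of battery_bin between -0.07 and 0.07 m and z of block_cell in the frame of battery_bin below 0.012 m and angle between block_cell's own z axis and vertical below 0.2 rad)), for 0.2 s.
3. both batteries stand in the bin while the bar lies on the cork strip (x of round_cell in the frame of battery_bin between -0.05 and 0.05 m and y of round_cell in the frame of battery_bin between -0.07 and 0.07 m and z of each of round_cell, block_cell in the frame of battery_bin below 0.012 m and angle between each of round_cell, block_cell's own z axis and vertical below 0.2 rad and x of block_cell in the frame of battery_bin between -0.05 and 0.05 m and y of block_cell in the frame of battery_bin between -0.07 and 0.07 m and x of bar in the frame of cork_strip between -0.022 and 0.022 m and y of bar in the frame of cork_strip between -0.035 and 0.035 m and z of bar in the frame of cork_strip below 0.009 m and angle between the y axis of bar and the y axis of cork_strip, either way round below 0.3 rad and linear speed of each of bar, round_cell, block_cell below 0.02 m/s), for 0.2 s.
At the end, for the whole second after the job is handed in: Both batteries stand upright (0.2 rad) on the bin floor; bar down in both brackets (underside 58-67 mm up, within 9.5 mm across, 18 mm along); headlamp upright (0.15 rad) on the tray floor; carabiner flat (0.12 rad) on the dish floor, within 32 mm of its centre; all released, at rest (x of round_cell in the frame of battery_bin between -0.05 and 0.05 m and y of round_cell in the frame of battery_bin between -0.07 and 0.07 m and z of each of round_cell, block_cell in the frame of battery_bin below 0.012 m and angle between each of round_cell, block_cell's own z axis and vertical below 0.2 rad and x of block_cell in the frame of battery_bin between -0.05 and 0.05 m and y of block_cell in the frame of battery_bin between -0.07 and 0.07 m and x of bar in the frame of battery_bin between -0.0095 and 0.0095 m and y of bar in the frame of battery_bin between -0.018 and 0.018 m and z of bar in the frame of battery_bin between 0.058 and 0.067 m and angle between the y axis of bar and the y axis of battery_bin, either way round below 0.15 rad and x of headlamp in the frame of wood_tray between -0.045 and 0.045 m and y of headlamp in the frame of wood_tray between -0.045 and 0.045 m and z of headlamp in the frame of wood_tray below 0.012 m and angle between headlamp's own z axis and vertical below 0.15 rad and horizontal distance between carabiner and round_dish below 0.032 m and ((z of carabiner in the frame of round_dish between -0.003 and 0.01 m and angle between carabiner's own z axis and vertical below 0.12 rad) or (z of carabiner in the frame of round_dish below 0.022 m and angle between carabiner's own z axis and vertical above 3.02 rad)) and linear speed of each of bar, round_cell, block_cell, headlamp, carabiner below 0.02 m/s); the robot touches nothing.
It fails at once if the amber glass jar is shifted more than 20 mm or tipped (distance of jar from where it was at the start of the episode above 0.02 m or angle between jar's own z axis and vertical above 0.25 rad).
It also fails if it takes over 136 s, if anything falls off the work surface, if the arm or the gripper's body presses on something with over 40 N, if the wrist force passes 120 N, or if a joint passes its speed limit or range.

## Working session

There is one attempt and no reset: what is moved stays moved. The work goes in short steps, Python scripts to look and compute and a tool call to move; the robot and the scene stay as the last step left them, time stands still between calls to the robot, and variables do not carry over. Pictures are saved under pics/ and viewed, at most 14 in all, crops included, and the job is handed in when it is done.

Besides the shell and the picture viewer there is one more tool, called after "Emit:" in YAML: its name, and indented under it one key for each argument. step_arm: Moves the arm, as the interface text tells. Its arguments: {"type":"object","properties":{"plan":{"type":"array","items":{"type":"array","items":{"type":"number"}}},"fingers":{"type":"number"}},"required":["plan"]}

```bash
ls; mkdir -p pics
cat > h.py <<'E'
import numpy as np, cv2
from bench import ctrl, optics
def grab(n,f=None):
    d=optics.get_image(n)
    if f: cv2.imwrite('pics/'+f,d['image'][:,:,::-1])
    return d
def foc(d): return d['image'].shape[0]/2/np.tan(np.radians(d['fov_y'])/2)
E
python3 - <<'E'
from h import *
for n in ('top','scene','wrist'):
    d=grab(n,n+'0.png'); np.save(n+'0.npy',d,allow_pickle=True)
    print(n,{k:(v if np.size(v)<20 else 0) for k,v in d.items()})
print(ctrl.read_state())
E
```

```text
pics
top {'image': 0, 'fov_y': 42.1684373146105, 'cx': 273.0186299103101, 'cy': 211.59575441846485, 'view': array([[-0.03978183, -0.99918791, -0.00639676,  0.03373314],
       [ 0.97847181, -0.0402529 ,  0.20241697, -0.5470496 ],
       [-0.20251008,  0.00179347,  0.97927854, -1.29789724],
       [ 0.        ,  0.        ,  0.        ,  1.        ]])}
scene {'image': 0, 'fov_y': 54.04822617642915, 'cx': 282.6491728578054, 'cy': 208.0931308119592, 'view': array([[-0.23860991,  0.9710925 ,  0.00668332,  0.14154343],
       [-0.68790926, -0.17387781,  0.70466117,  0.3046398 ],
       [ 0.68545325,  0.16354162,  0.70951249, -1.3432201 ],
       [ 0.        ,  0.        ,  0.        ,  1.        ]])}
wrist {'image': 0, 'fov_y': 70.00056051763323, 'cx': 277.5384235080399, 'cy': 202.46684725745686, 'view': array([[ 3.88299876e-01, -9.21532599e-01, -9.35487999e-04,
        -5.73829803e-01],
       [ 8.86014004e-01,  3.73612385e-01, -2.74577804e-01,
         3.60914396e-02],
       [ 2.53381907e-01,  1.05789672e-01,  9.61564431e-01,
        -3.79211265e-01],
       [ 0.00000000e+00,  0.00000000e+00,  0.00000000e+00,
         1.00000000e+00]])}
{'t': 0.15, 'q': array([-1.37827606e+00,  1.81407467e-01,  1.60774541e+00, -2.56832326e-05,
        1.35377973e+00, -2.06314663e-01]), 'joint_vel': array([-0.0011349 , -0.00090975, -0.00452848, -0.00090872, -0.0006838 ,
        0.00120893]), 'joint_torque': array([ 1.68708371e-03, -4.45263720e+01, -3.51692498e+01, -2.63528755e-04,
        5.84335081e-03, -1.75483854e-05]), 'position': array([ 0.22322003, -0.52946413,  0.23058615]), 'tcp_rot': array([ 9.80181374e-01,  1.98101049e-01, -7.91729773e-06, -6.70051567e-04]), 'wrist_force': array([ 0.43218638,  0.73197953, -0.68519648]), 'moment': array([0.00696846, 0.0031935 , 0.01073124]), 'grip_force': 0.0, 'finger_gap': 0.9968343780332701}
```

View pics/top0.png

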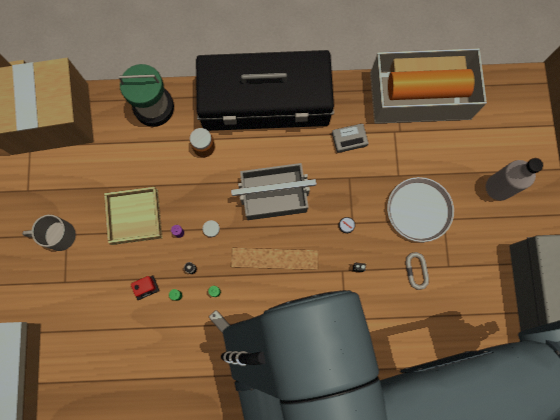

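View pics/scene0.png

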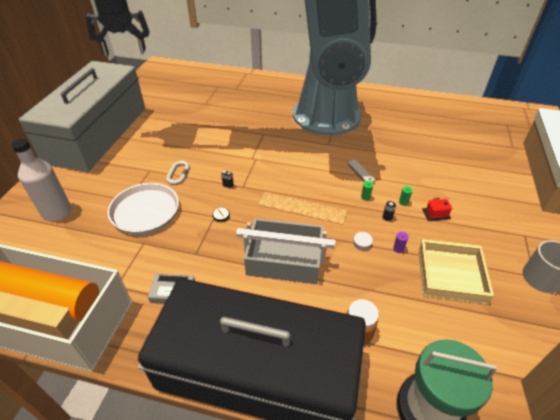

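```bash
cat >> h.py <<'E'
def cast(d,u,v,z=0.):
    f=foc(d); V=np.array(d['view']); R=V[:3,:3]; c=-R.T@V[:3,3]
    r=R.T@np.array([(u-d['cx'])/f,-(v-d['cy'])/f,-1.]); return c+r*(z-c[2])/r[2]
def proj(d,p):
    V=np.array(d['view']); q=V[:3,:3]@np.array(p)+V[:3,3]; f=foc(d)
    return np.array([d['cx']+f*q[0]/-q[2], d['cy']-f*q[1]/-q[2]])
E
python3 - <<'E'
from h import *
for n in('top','scene'):
    d=np.load(n+'0.npy',allow_pickle=True).item(); V=d['view']; print(n,-V[:3,:3].T@V[:3,3])
    if n=='top':
        for nm,u,v,z in [('bin',274,190,.06),('barL',234,193,.078),('barR',314,183,.078),('jar',201,138,.07),('tray',132,215,.035),('dish',420,210,.022),('carab',418,271,.006),('round',189,268,.05),('block',359,267,.048),('headl',144,287,.04),('corkL',232,258,.004),('corkR',318,259,.004)]:
            print(nm,cast(d,u,v,z).round(3))
    im=d['image'][:,:,::-1]
    c=im[115:312,90:465] if n=='top' else im[150:310,100:500]
    cv2.imwrite(f'pics/{n}crop.png',cv2.resize(c,None,fx=2,fy=2,interpolation=cv2.INTER_CUBIC))
E
```

```text
top [0.2737773  0.01401315 1.38195081]
bin [0.602 0.007 0.06 ]
barL [0.594 0.106 0.078]
barR [ 0.611 -0.092  0.078]
jar [0.743 0.186 0.07 ]
tray [0.558 0.368 0.035]
dish [ 0.544 -0.363  0.022]
carab [ 0.391 -0.347  0.006]
round [0.417 0.223 0.05 ]
block [ 0.403 -0.193  0.048]
headl [0.376 0.335 0.04 ]
corkL [0.443 0.12  0.004]
corkR [ 0.431 -0.098  0.004]
scene [1.16405279 0.13519073 0.73741762]
```

View pics/topcrop.png

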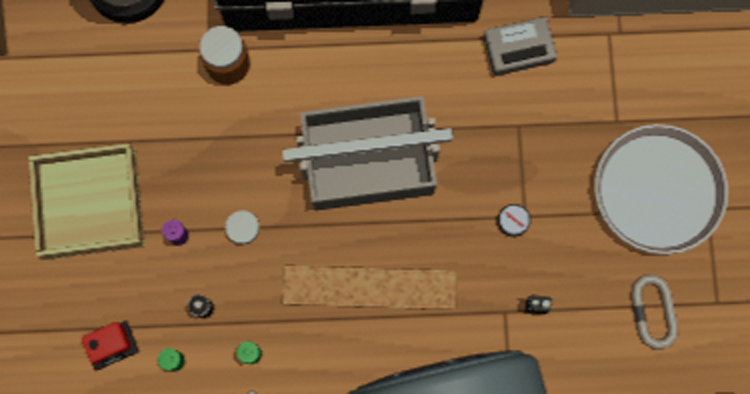

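```bash
cat >> h.py <<'E'
from scipy.spatial.transform import Rotation as Ro
def go(x,y,z,yaw=None):
    "tool-frame shift mm and turn to reach world TCP x,y,z, tool-down, tool-y yaw in deg"
    s=ctrl.read_state(); R=Ro.from_quat(s['tcp_rot']); 
    m=R.as_matrix(); cur=np.degrees(np.arctan2(m[1,1],m[0,1]))
    if yaw is None: yaw=cur
    a=np.radians(yaw); T=np.array([[-np.sin(a)*-1,np.cos(a),0],[-np.cos(a),np.sin(a),0],[0,0,-1]])
    d=m.T@(np.array([x,y,z])-s['position'])*1000
    rv=(R.inv()*Ro.from_matrix(T)).as_rotvec()
    print('t',round(s['t'],2),'pos',s['position'].round(4),'yaw',cur.round(2),'q',s['q'].round(2),'-> d',d.round(1),'rv',rv.round(4))
E
python3 - <<'E'
from h import *
d=np.load('top0.npy',allow_pickle=True).item(); im=d['image'][:,:,::-1].copy()
hsv=cv2.cvtColor(im,cv2.COLOR_BGR2HSV)
def blob(mask,x0,x1,y0,y1,z,nm):
    m=np.zeros_like(mask); m[y0:y1,x0:x1]=mask[y0:y1,x0:x1]
    cs,_=cv2.findContours(m,cv2.RETR_EXTERNAL,cv2.CHAIN_APPROX_NONE)
    c=max(cs,key=cv2.contourArea); r=cv2.minAreaRect(c); b=cv2.boxPoints(r)
    w=np.array([cast(d,*p,z)[:2] for p in b]); e=[w[1]-w[0],w[2]-w[1]]
    print(nm,'ctr',w.mean(0).round(4),'sides',[round(np.linalg.norm(q)*1000,1) for q in e],'yaws',[round(float(np.degrees(np.arctan2(q[1],q[0]))),1) for q in e],'px',np.round(r[0],1))
H,S,Vv=cv2.split(hsv)
u8=lambda b:(b*255).astype(np.uint8)
red=u8(((H<6)|(H>174))&(S>170)&(Vv>90)); blob(red,125,165,270,305,.04,'headlamp')
grey=u8(S<70)
blob(u8((S<60)&(Vv>165)),225,325,170,205,.078,'bar')
blob(u8(S<90),230,320,160,222,.06,'bin')
blob(u8((H>20)&(S<170)&(Vv>130)),100,165,180,250,.035,'tray')
blob(u8(S<90),380,460,172,250,.011,'dish')
blob(u8(S<90),400,435,248,295,.006,'carab')
blob(u8((Vv<75)),178,200,255,280,.03,'round')
blob(u8((Vv<75)),345,372,256,277,.03,'block')
blob(u8((S<175)&(Vv>120)),228,322,244,274,.004,'cork')
blob(u8(S<90),185,220,122,160,.073,'jar')
V=np.load('wrist0.npy',allow_pickle=True).item()['view']; s=ctrl.read_state(); m=Ro.from_quat(s['tcp_rot']).as_matrix()
print('cam in tool',(m.T@(-V[:3,:3].T@V[:3,3]-s['position'])).round(3),'look',(m.T@-V[2,:3]).round(3),'right',(m.T@V[0,:3]).round(2))
go(.602,.006,.30,5)
E
```

```text
headlamp ctr [0.3794 0.3401] sides [np.float64(49.4), np.float64(35.3)] yaws [-68.8, -156.8] px [141.8 285.6]
bar ctr [0.6062 0.0088] sides [np.float64(204.8), np.float64(12.2)] yaws [-84.8, -176.0] px [273.1 186.7]
bin ctr [0.5999 0.0071] sides [np.float64(215.9), np.float64(127.0)] yaws [-84.4, -175.7] px [273.9 191.1]
tray ctr [0.5606 0.3699] sides [np.float64(135.0), np.float64(129.0)] yaws [-84.7, -172.6] px [131.2 214.3]
dish ctr [ 0.5496 -0.366 ] sides [np.float64(171.3), np.float64(168.3)] yaws [-92.4, 173.9] px [420. 209.]
carab ctr [ 0.3924 -0.3451] sides [np.float64(50.7), np.float64(92.7)] yaws [-82.0, -175.2] px [417.1 270.5]
round ctr [0.4188 0.2231] sides [np.float64(23.6), np.float64(29.9)] yaws [-31.9, -122.8] px [190.1 268. ]
block ctr [ 0.4047 -0.1897] sides [np.float64(37.2), np.float64(19.9)] yaws [-92.3, 175.8] px [356.5 267. ]
cork ctr [0.4373 0.0126] sides [np.float64(237.3), np.float64(73.8)] yaws [-92.3, 176.7] px [274.5 258.5]
jar ctr [0.7558 0.1816] sides [np.float64(84.7), np.float64(54.9)] yaws [-27.6, -121.3] px [202.6 132.7]
cam in tool [ 0.069 -0.001 -0.143] look [-0.275  0.     0.961] right [-0.  1. -0.]Traceback (most recent call last):
  File "<stdin>", line 25, in <module>
  File "h.py", line 22, in go
    rv=(R.inv()*Ro.from_matrix(T)).as_rotvec()
                ~~~~~~~~~~~~~~^^^
  File "scipy/spatial/transform/_rotation.pyx", line 1143, in scipy.spatial.transform._rotation.Rotation.from_matrix
ValueError: Non-positive determinant (left-handed or null coordinate frame) in rotation matrix 0: [[ 0.08715574  0.9961947   0.        ]
 [-0.9961947   0.08715574  0.        ]
 [ 0.          0.         -1.        ]].
```

```bash
sed -i 's/T=np.array.*/T=np.array([[-np.sin(a),np.cos(a),0],[np.cos(a),np.sin(a),0],[0,0,-1]])/' h.py
python3 - <<'E'
from h import *
go(.604,.008,.27,5.2)
E
```

```text
t 0.15 pos [ 0.2232 -0.5295  0.2306] yaw -67.15 q [-1.38  0.18  1.61 -0.    1.35 -0.21] -> d [ 559.6 -347.5  -38.8] rv [-1.0000e-03 -1.0000e-03 -1.2627e+00]
```

Emit:
step_arm:
  plan:
    - [45, -28, -39, 0, 0, -0.1]
    - [90, -56, -39, 0, 0, -0.2]
    - [140, -87, -39, 0, 0, -0.32]
    - [190, -118, -39, 0, 0, -0.43]
    - [240, -149, -39, 0, 0, -0.54]
    - [290, -180, -39, 0, 0, -0.65]
    - [340, -211, -39, 0, 0, -0.77]
    - [390, -242, -39, 0, 0, -0.88]
  fingers: 1

```text
t: 1.15
position: [0.4895, -0.1537, 0.2703]
tcp_rot: [0.801, 0.598, 0.0, 0.0]
wrist_force: [0.7, -0.6, 0.1]
finger_gap: 0.999
grip_force: 0.0
```

Run:
```python
from h import *
go(.604,.008,.27,5.2)
```

```text
t 1.15 pos [ 0.4895 -0.1537  0.2703] yaw -16.52 q [-0.54  0.01  1.71 -0.    1.42 -0.25] -> d [187.5  63.8   0.3] rv [ 2.000e-04  2.000e-04 -3.791e-01]
```

Emit:
step_arm:
  plan:
    - [40, 13, 0, 0, 0, -0.08]
    - [85, 28, 0, 0, 0, -0.17]
    - [125, 42, 0, 0, 0, -0.25]
    - [155, 53, 0, 0, 0, -0.31]
    - [175, 60, 0, 0, 0, -0.35]
    - [187, 64, 0, 0, 0, -0.379]
    - [187, 64, 0, 0, 0, -0.379]
    - [187, 64, 0, 0, 0, -0.379]

```text
t: 2.15
position: [0.6035, 0.0044, 0.2703]
tcp_rot: [0.676, 0.737, -0.0, -0.0]
wrist_force: [0.1, -0.3, 0.0]
finger_gap: 1.0
grip_force: 0.0
```

Run:
```python
from h import *
d=grab('wrist','w1.png');np.save('w1.npy',d,allow_pickle=True)
s=ctrl.read_state();print(s['position'],s['q'])
```

```text
[0.60350237 0.00431512 0.27035939] [-1.89132526e-01  2.14199638e-01  1.48830240e+00 -3.13728104e-04
  1.43919312e+00 -2.74622983e-01]
```

View pics/w1.png

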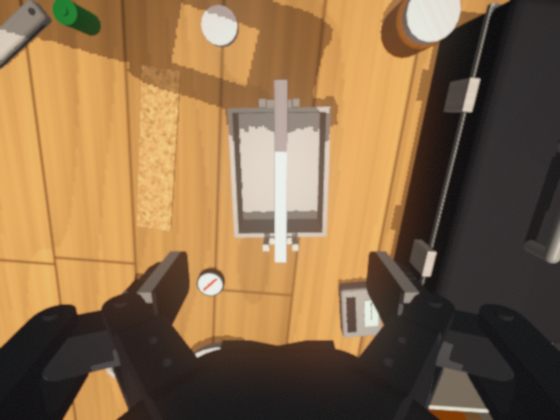

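Run:
```python
from h import *
d=np.load('w1.npy',allow_pickle=True).item(); im=d['image'].astype(int)
g=cv2.cvtColor(d['image'],cv2.COLOR_RGB2GRAY)
for v in (90,120,165,185,205,225,250): print(v,g[v,262:302])
print('col',[(v,g[v,281]) for v in list(range(72,90,2))+list(range(254,272,2))])
for u,v in((281,80),(281,262)): print(cast(d,u,v,.078).round(4))
for u,v in((228,107),(330,107),(327,237),(235,238)): print('bin',cast(d,u,v,.06).round(4))
for u,v in((141,66),(180,68),(171,230),(137,228)): print('cork',cast(d,u,v,.004).round(4))
```

```text
90 [110 111 111 113 114 114 116 116 118 120 121 129 147 164 170 172 174 175
 175 175 175 174 174 172 162 137 120 116 117 116 118 117 116 115 113 114
 113 113 113 114]
120 [138 138 138 138 138 138 138 138 138 138 139 140 151 167 172 173 175 176
 176 176 177 176 175 173 164 145 138 139 138 139 140 139 140 140 140 140
 139 139 139 140]
165 [216 217 217 217 217 217 217 217 217 217 216 212 213 227 236 237 238 238
 238 238 238 238 237 235 228 221 217 217 217 217 217 217 217 217 217 217
 216 217 216 216]
185 [216 216 216 216 216 216 216 216 216 216 216 211 213 227 236 238 238 238
 238 238 238 238 237 233 225 219 217 217 216 216 216 216 216 215 216 216
 216 215 216 216]
205 [213 214 213 213 214 214 214 214 214 214 213 210 211 227 236 237 237 238
 238 238 238 238 237 231 219 214 213 214 214 214 213 213 213 213 213 213
 213 212 213 212]
225 [ 99  99  99  99 100  99 100 100 100 101 102 114 169 216 234 237 237 237
 237 237 237 237 235 223 184 130 105 102 102 100 102 102 102 101 101 101
 102 100 102 102]
250 [183 205 213 215 215 213 206 187 170 166 167 175 197 223 234 237 237 237
 237 237 237 237 235 224 196 171 165 162 163 172 190 203 205 204 201 194
 181 176 177 179]
col [(72, np.uint8(114)), (74, np.uint8(114)), (76, np.uint8(113)), (78, np.uint8(115)), (80, np.uint8(161)), (82, np.uint8(175)), (84, np.uint8(175)), (86, np.uint8(175)), (88, np.uint8(175)), (254, np.uint8(237)), (256, np.uint8(237)), (258, np.uint8(236)), (260, np.uint8(235)), (262, np.uint8(204)), (264, np.uint8(173)), (266, np.uint8(171)), (268, np.uint8(171)), (270, np.uint8(170))]
[0.5974 0.1109 0.078 ]
[ 0.616  -0.0976  0.078 ]
bin [0.5406 0.0796 0.06  ]
bin [0.6549 0.0895 0.06  ]
bin [ 0.6721 -0.0669  0.06  ]
bin [ 0.5558 -0.0783  0.06  ]
cork [0.4208 0.1203 0.004 ]
cork [0.4696 0.1221 0.004 ]
cork [ 0.4557 -0.0978  0.004 ]
cork [ 0.4064 -0.099   0.004 ]
```

Run:
```python
from h import *
go(.6067,.0067,.053,5.1)
```

```text
t 2.2 pos [0.6035 0.0043 0.2704] yaw 4.9 q [-0.19  0.21  1.49 -0.    1.44 -0.27] -> d [  2.2   3.4 217.4] rv [-0.0002  0.0003 -0.0035]
```

Emit:
step_arm:
  plan:
    - [2, 3, 20, 0, 0, -0.003]
    - [2, 3, 60, 0, 0, -0.003]
    - [2, 3, 100, 0, 0, -0.003]
    - [2, 3, 140, 0, 0, -0.003]
    - [2, 3, 175, 0, 0, -0.003]
    - [2, 3, 200, 0, 0, -0.003]
    - [2, 3, 213, 0, 0, -0.003]
    - [2, 3, 217, 0, 0, -0.003]
  fingers: -0.2

```text
t: 3.2
position: [0.606, 0.0074, 0.0522]
tcp_rot: [0.675, 0.738, -0.0, -0.001]
wrist_force: [0.5, -0.2, 1.2]
finger_gap: 0.401
grip_force: 0.0
```

Emit:
step_arm:
  plan:
    - [0, 0, 0, 0, 0, 0]
    - [0, 0, 0, 0, 0, 0]
    - [0, 0, 0, 0, 0, 0]
    - [0, 0, 0, 0, 0, 0]
    - [0, 0, 0, 0, 0, 0]
    - [0, 0, 0, 0, 0, 0]
    - [0, 0, 0, 0, 0, 0]
    - [0, 0, 0, 0, 0, 0]
  fingers: -1

```text
t: 4.2
position: [0.6073, 0.0074, 0.0541]
tcp_rot: [0.675, 0.738, 0.0, 0.001]
wrist_force: [-1.0, 0.4, 6.4]
finger_gap: 0.15
grip_force: 60.1
```

Run:
```python
from h import *
go(.6067,.0067,.053,5.1); print(ctrl.read_state())
```

```text
t 4.2 pos [0.6073 0.0074 0.0541] yaw 5.16 q [-0.18  0.46  1.64  0.    1.04 -0.27] -> d [-0.6 -0.6  1.1] rv [0.0013 0.0003 0.001 ]
{'t': 4.2, 'q': array([-1.83076380e-01,  4.58951660e-01,  1.64022720e+00,  4.03698676e-05,
        1.04112500e+00, -2.73116135e-01]), 'joint_vel': array([-3.56211603e-04, -1.48344520e-03,  1.26546761e-03,  8.80554012e-05,
       -7.13298210e-05, -1.90469068e-03]), 'joint_torque': array([-1.12894631e-01, -4.89383340e+01, -2.75364786e+01, -9.14525172e-04,
       -3.38965114e-01, -9.74048133e-03]), 'position': array([0.60725979, 0.00737951, 0.05413583]), 'tcp_rot': array([6.74574596e-01, 7.38206407e-01, 3.55610281e-04, 5.37675329e-04]), 'wrist_force': array([-0.98861672,  0.37978941,  6.44763039]), 'moment': array([ 0.03039356,  0.20566497, -0.00534375]), 'grip_force': 60.08481681346893, 'finger_gap': 0.14950735435479526}
```

Emit:
step_arm:
  plan:
    - [0, 0, 0, 0, 0, 0]
    - [0, 0, 0, 0, 0, 0]
    - [0, 0, 0, 0, 0, 0]
    - [0, 0, -4, 0, 0, 0]
    - [0, 0, -8, 0, 0, 0]
    - [0, 0, -9, 0, 0, 0]
    - [0, 0, -9, 0, 0, 0]
    - [0, 0, -9, 0, 0, 0]
  fingers: -0.4

```text
t: 5.2
position: [0.6066, 0.0075, 0.0622]
tcp_rot: [0.675, 0.738, -0.0, -0.0]
wrist_force: [0.1, -0.3, 0.2]
finger_gap: 0.3
grip_force: 0.0
```

Emit:
step_arm:
  plan:
    - [0, 0, 0, 0, 0, 0]
    - [0, 0, 0, 0, 0, 0]
    - [0, 0, 0, 0, 0, 0]
    - [0, 0, 0, 0, 0, 0]
    - [0, 0, 0, 0, 0, 0]
    - [0, 0, 0, 0, 0, 0]
    - [0, 0, 0, 0, 0, 0]
    - [0, 0, 0, 0, 0, 0]
  fingers: -1

```text
t: 6.2
position: [0.6067, 0.0075, 0.0624]
tcp_rot: [0.675, 0.738, 0.0, 0.0]
wrist_force: [-0.2, -0.6, 2.4]
finger_gap: 0.146
grip_force: 60.6
```

Run:
```python
from h import *
go(.6067,.0067,.053,5.1); s=ctrl.read_state();print(s['wrist_force'],s['moment'],s['grip_force'],s['finger_gap'])
```

```text
t 6.2 pos [0.6067 0.0075 0.0624] yaw 5.16 q [-0.18  0.45  1.64  0.    1.06 -0.27] -> d [-0.8 -0.1  9.4] rv [0.0001 0.     0.001 ]
[-0.22099628 -0.62016431  2.4126458 ] [-0.01797804  0.11441435 -0.01633304] 60.57992935180664 0.14596253685098226
```

Emit:
step_arm:
  plan:
    - [0, 0, -6, 0, 0, 0]
    - [0, 0, -18, 0, 0, 0]
    - [0, 0, -35, 0, 0, 0]
    - [0, 0, -55, 0, 0, 0]
    - [0, 0, -75, 0, 0, 0]
    - [0, 0, -85, 0, 0, 0]
    - [0, 0, -90, 0, 0, 0]
    - [0, 0, -90, 0, 0, 0]

```text
t: 7.2
position: [0.6066, 0.0075, 0.1523]
tcp_rot: [0.675, 0.738, -0.0, -0.0]
wrist_force: [0.5, 0.3, -1.5]
finger_gap: 0.145
grip_force: 60.3
```

Run:
```python
from h import *
go(.438,.0117,.09,-3.6); d=grab('wrist','w2.png')
g=cv2.cvtColor(d['image'],cv2.COLOR_RGB2GRAY)
s=ctrl.read_state();print(s['wrist_force'],s['moment'],s['grip_force'],s['finger_gap'])
```

```text
t 7.2 pos [0.6066 0.0075 0.1523] yaw 5.16 q [-0.18  0.33  1.59 -0.    1.22 -0.27] -> d [  19.4 -167.5   62.3] rv [-1.000e-04 -0.000e+00  1.528e-01]
[ 0.00424972 -1.45768997 -1.27551981] [ 0.02403541  0.02033719 -0.00570305] 60.25222063064575 0.14092699327065733
```

View pics/w2.png

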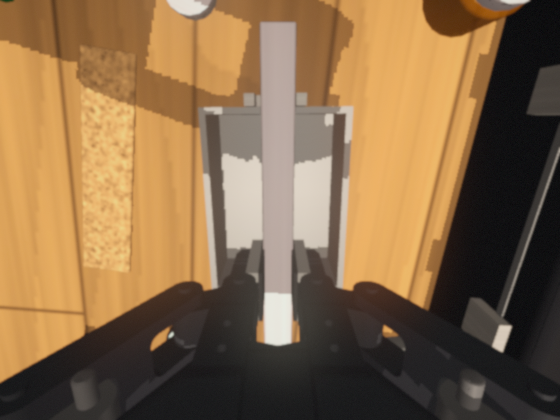

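Emit:
step_arm:
  plan:
    - [2, -20, 0, 0, 0, 0.02]
    - [6, -55, 0, 0, 0, 0.05]
    - [10, -95, 0, 0, 0, 0.08]
    - [14, -130, 0, 0, 0, 0.12]
    - [17, -152, 20, 0, 0, 0.145]
    - [19, -164, 45, 0, 0, 0.153]
    - [19, -168, 75, 0, 0, 0.153]
    - [19, -168, 90, 0, 0, 0.153]

```text
t: 8.25
position: [0.436, 0.0117, 0.0605]
tcp_rot: [0.729, 0.684, -0.001, -0.001]
wrist_force: [-0.4, 0.4, -0.3]
finger_gap: 0.144
grip_force: 60.2
```

Run:
```python
from h import *
go(.438,.0117,.004,-3.6)
d=grab('wrist'); im=d['image']; hsv=cv2.cvtColor(im,cv2.COLOR_RGB2HSV)
cv2.imwrite('pics/w3.png',im[:,:,::-1])
```

```text
t 8.25 pos [0.436  0.0117 0.0605] yaw -3.62 q [-0.25  0.12  2.07  0.    0.95 -0.18] -> d [ 0.1  2.2 56.5] rv [-0.0032 -0.0006 -0.0003]
```

View pics/w3.png

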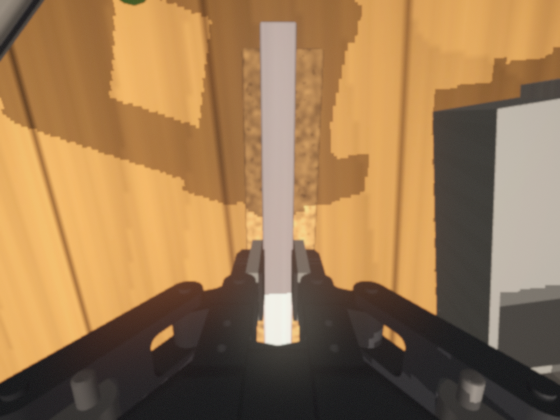

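Emit:
step_arm:
  plan:
    - [0, 0, 8, 0, 0, 0]
    - [0, 0, 20, 0, 0, 0]
    - [0, 0, 32, 0, 0, 0]
    - [0, 0, 43, 0, 0, 0]
    - [0, 0, 51, 0, 0, 0]
    - [0, 0, 56, 0, 0, 0]
    - [0, 0, 58, 0, 0, 0]
    - [0, 0, 58, 0, 0, 0]

```text
t: 9.3
position: [0.4378, 0.0113, 0.0045]
tcp_rot: [0.729, 0.685, 0.0, 0.0]
wrist_force: [-0.8, -0.1, -0.9]
finger_gap: 0.148
grip_force: 60.4
```

Emit:
step_arm:
  plan:
    - [0, 0, 0, 0, 0, 0]
    - [0, 0, 0, 0, 0, 0]
    - [0, 0, 0, 0, 0, 0]
    - [0, 0, 0, 0, 0, 0]
    - [0, 0, -10, 0, 0, 0]
    - [0, 0, -30, 0, 0, 0]
    - [0, 0, -60, 0, 0, 0]
    - [0, 0, -100, 0, 0, 0]
  fingers: -0.4

```text
t: 10.3
position: [0.4369, 0.0115, 0.1052]
tcp_rot: [0.729, 0.684, -0.0, -0.001]
wrist_force: [0.8, -0.1, -0.7]
finger_gap: 0.298
grip_force: 0.0
```

Run:
```python
from h import *
# next: look from above at round cell, clear of it
go(.419,.20,.22,-3.6)
```

```text
t 10.3 pos [0.4369 0.0115 0.1052] yaw -3.61 q [-0.25  0.03  2.05  0.    1.06 -0.18] -> d [ 187.1  -29.9 -114.7] rv [-0.0014 -0.0003 -0.0002]
```

Emit:
step_arm:
  plan:
    - [10, -4, -40, 0, 0, 0]
    - [50, -12, -80, 0, 0, 0]
    - [100, -20, -120, 0, 0, 0]
    - [150, -30, -150, 0, 0, 0]
    - [195, -38, -160, 0, 0, 0]
    - [225, -45, -160, 0, 0, 0]
    - [230, -45, -160, 0, 0, 0]
    - [230, -45, -160, 0, 0, 0]
  fingers: 0.2

```text
t: 11.3
position: [0.4071, 0.2433, 0.2644]
tcp_rot: [0.729, 0.685, -0.0, 0.0]
wrist_force: [-0.5, -0.4, -0.2]
finger_gap: 0.598
grip_force: 0.0
```

Run:
```python
from h import *
d=grab('wrist','w4.png');np.save('w4.npy',d,allow_pickle=True)
d=grab('top');np.save('top4.npy',d,allow_pickle=True)
```

```text
(no output)
```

View pics/w4.png

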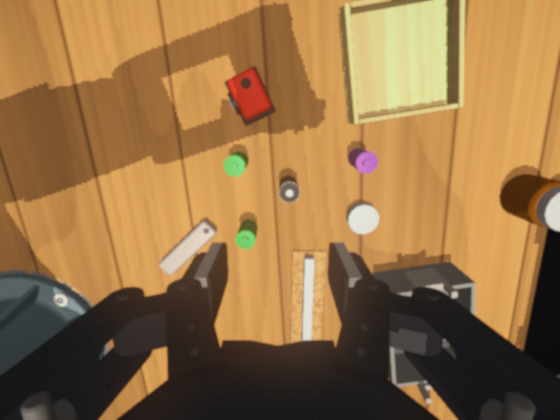

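Run:
```python
from h import *
d=np.load('w4.npy',allow_pickle=True).item(); im=d['image']
hsv=cv2.cvtColor(im,cv2.COLOR_RGB2HSV);H,S,V=cv2.split(hsv)
def mr(mask,x0,x1,y0,y1,z,nm):
    m=np.zeros(mask.shape,np.uint8); m[y0:y1,x0:x1]=mask[y0:y1,x0:x1]*255
    cs,_=cv2.findContours(m,cv2.RETR_EXTERNAL,cv2.CHAIN_APPROX_NONE)
    c=max(cs,key=cv2.contourArea); r=cv2.minAreaRect(c)
    w=np.array([cast(d,*p,z)[:2] for p in cv2.boxPoints(r)]); e=[w[1]-w[0],w[2]-w[1]]
    print(nm,w.mean(0).round(4),[(round(1000*np.linalg.norm(q),1),round(np.degrees(np.arctan2(q[1],q[0])),1)) for q in e],np.round(r[0],1))
mr((S>180)&((H<6)|(H>174))&(V>150),215,290,55,135,.04,'headlamp top')
mr((V<120)&(S<130),278,301,178,205,.0475,'round')
mr((S>120)&(H>45)&(H<75),220,255,150,180,.048,'green1')
mr((S>120)&(H>45)&(H<75),230,262,225,250,.048,'green2')
print('round nub',cast(d,289,192,.05).round(4))
for u,v in((349,2),(467,-4),(463,105),(356,123)): print('tray',cast(d,u,v,.035).round(4))
b=[cast(d,u,v,.018) for u,v in((308,256),)];print('bar end',b)
cv2.imwrite('pics/w4c.png',cv2.resize(im[60:260,200:400,::-1],None,fx=3,fy=3,interpolation=cv2.INTER_CUBIC))
go(.419,.223,.1,-3.6)
```

```text
headlamp top [0.3794 0.3405] [(np.float64(34.5), np.float64(20.9)), (np.float64(46.1), np.float64(-66.1))] [248.7  93.4]
round [0.4198 0.2222] [(np.float64(19.3), np.float64(42.3)), (np.float64(18.7), np.float64(-48.8))] [289.3 192.3]
green1 [0.3617 0.268 ] [(np.float64(6.2), np.float64(53.6)), (np.float64(20.6), np.float64(-35.0))] [238.8 158.3]
green2 [0.3595 0.1644] [(np.float64(23.1), np.float64(-3.6)), (np.float64(23.7), np.float64(-94.8))] [245.  238.5]
round nub [0.4195 0.2233 0.05  ]
tray [0.4958 0.4275 0.035 ]
tray [0.623  0.4253 0.035 ]
tray [0.6308 0.3125 0.035 ]
tray [0.5046 0.2998 0.035 ]
bar end [array([0.44239113, 0.11965031, 0.018     ])]
t 11.4 pos [0.4073 0.2427 0.2642] yaw -3.67 q [ 0.29 -0.08  1.81 -0.    1.41  0.35] -> d [-18.8  13.  164.2] rv [-0.0003  0.0005 -0.0012]
```

View pics/w4c.png

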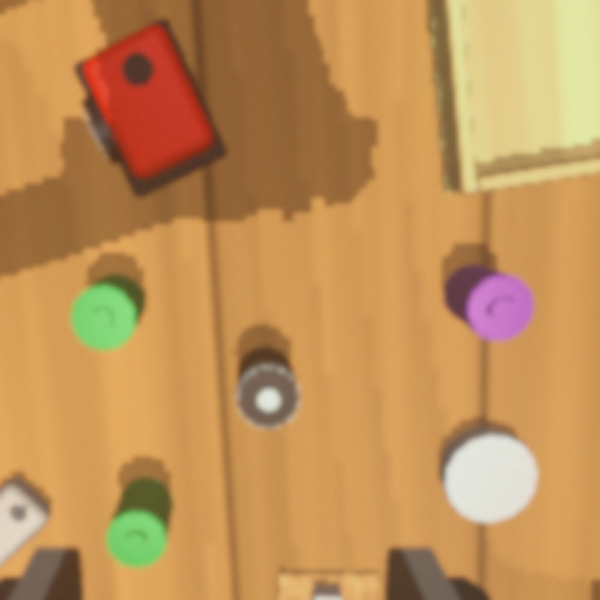

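Emit:
step_arm:
  plan:
    - [-10, 7, 20, 0, 0, 0]
    - [-19, 13, 60, 0, 0, 0]
    - [-19, 13, 105, 0, 0, 0]
    - [-19, 13, 150, 0, 0, 0]
    - [-19, 13, 190, 0, 0, 0]
    - [-19, 13, 220, 0, 0, 0]
    - [-19, 13, 237, 0, 0, 0]
    - [-19, 13, 244, 0, 0, 0]
  fingers: 0.2

```text
t: 12.4
position: [0.4185, 0.2227, 0.0192]
tcp_rot: [0.73, 0.684, -0.001, -0.0]
wrist_force: [-0.2, 0.3, 0.4]
finger_gap: 0.598
grip_force: 0.0
```

Emit:
step_arm:
  plan:
    - [0, 0, 0, 0, 0, 0]
    - [0, 0, 0, 0, 0, 0]
    - [0, 0, 0, 0, 0, 0]
    - [0, 0, 0, 0, 0, 0]
    - [0, 0, 0, 0, 0, 0]
    - [0, 0, 0, 0, 0, 0]
    - [0, 0, 0, 0, 0, 0]
    - [0, 0, 0, 0, 0, 0]
  fingers: -1

```text
t: 13.4
position: [0.4197, 0.2241, 0.021]
tcp_rot: [0.729, 0.685, 0.001, 0.0]
wrist_force: [-0.9, 0.3, 7.2]
finger_gap: 0.287
grip_force: 59.2
```

Run:
```python
from h import *
go(.603,.041,.16,5.1); s=ctrl.read_state();print(s['grip_force'],s['finger_gap'])
```

```text
t 13.4 pos [0.4197 0.2241 0.021 ] yaw -3.6 q [ 0.24  0.28  1.99 -0.    0.88  0.3 ] -> d [-171.2  194.6 -138.7] rv [ 0.0014 -0.0002 -0.1518]
59.222506284713745 0.28659380679067786
```

Emit:
step_arm:
  plan:
    - [0, 0, -20, 0, 0, 0]
    - [0, 0, -60, 0, 0, 0]
    - [-10, 10, -105, 0, 0, 0]
    - [-40, 45, -135, 0, 0, -0.04]
    - [-75, 85, -139, 0, 0, -0.08]
    - [-110, 125, -139, 0, 0, -0.12]
    - [-145, 165, -139, 0, 0, -0.15]
    - [-171, 195, -139, 0, 0, -0.152]

```text
t: 14.4
position: [0.6039, 0.0393, 0.1589]
tcp_rot: [0.675, 0.738, -0.0, -0.0]
wrist_force: [0.3, 1.6, -1.6]
finger_gap: 0.281
grip_force: 59.0
```

Emit:
step_arm:
  plan:
    - [0, 0, 0, 0, 0, 0]
    - [0, 0, 15, 0, 0, 0]
    - [0, 0, 40, 0, 0, 0]
    - [0, 0, 70, 0, 0, 0]
    - [0, 0, 95, 0, 0, 0]
    - [0, 0, 115, 0, 0, 0]
    - [0, 0, 125, 0, 0, 0]
    - [0, 0, 127, 0, 0, 0]

```text
t: 15.4
position: [0.6024, 0.0413, 0.0317]
tcp_rot: [0.675, 0.738, -0.0, -0.0]
wrist_force: [-0.0, -0.0, -0.3]
finger_gap: 0.283
grip_force: 59.1
```

Run:
```python
from h import *
go(.603,.041,.026,5.1); s=ctrl.read_state();print(s['grip_force'],s['finger_gap'],s['wrist_force'])
```

```text
t 15.4 pos [0.6024 0.0413 0.0317] yaw 5.12 q [-0.13  0.49  1.65  0.    1.   -0.22] -> d [-0.4  0.6  5.7] rv [-0.0009 -0.0002  0.0004]
59.05791878700256 0.2833179803048377 [-0.02322424 -0.00668313 -0.31242212]
```

Emit:
step_arm:
  plan:
    - [0, 0, 1, 0, 0, 0]
    - [0, 0, 2, 0, 0, 0]
    - [0, 0, 3, 0, 0, 0]
    - [0, 0, 4, 0, 0, 0]
    - [0, 0, 5, 0, 0, 0]
    - [0, 0, 5.5, 0, 0, 0]
    - [0, 0, 5.5, 0, 0, 0]
    - [0, 0, 5.5, 0, 0, 0]

```text
t: 16.4
position: [0.6028, 0.041, 0.0268]
tcp_rot: [0.675, 0.738, -0.0, -0.0]
wrist_force: [0.1, 0.6, -0.4]
finger_gap: 0.284
grip_force: 59.1
```

Emit:
step_arm:
  plan:
    - [0, 0, 0, 0, 0, 0]
    - [0, 0, 0, 0, 0, 0]
    - [0, 0, 0, 0, 0, 0]
    - [0, 0, -6, 0, 0, 0]
    - [0, 0, -20, 0, 0, 0]
    - [0, 0, -45, 0, 0, 0]
    - [0, 0, -85, 0, 0, 0]
    - [0, 0, -130, 0, 0, 0]
  fingers: 0

```text
t: 17.4
position: [0.6026, 0.041, 0.1587]
tcp_rot: [0.675, 0.738, -0.0, -0.0]
wrist_force: [-0.4, -1.0, 0.5]
finger_gap: 0.498
grip_force: 0.0
```

Run:
```python
from h import *
go(.41,-.21,.24,0)
```

```text
t 17.4 pos [0.6026 0.041  0.1587] yaw 5.1 q [-0.13  0.32  1.6   0.    1.23 -0.22] -> d [-232.9 -214.1  -81.3] rv [-0.0001 -0.      0.089 ]
```

Now above the block cell and the carabiner.

Emit:
step_arm:
  plan:
    - [0, 0, -40, 0, 0, 0]
    - [-40, -36, -75, 0, 0, 0.02]
    - [-80, -73, -81, 0, 0, 0.04]
    - [-120, -110, -81, 0, 0, 0.06]
    - [-160, -147, -81, 0, 0, 0.08]
    - [-200, -184, -81, 0, 0, 0.089]
    - [-225, -207, -81, 0, 0, 0.089]
    - [-233, -214, -81, 0, 0, 0.089]
  fingers: 0

```text
t: 18.4
position: [0.4096, -0.2116, 0.239]
tcp_rot: [0.708, 0.706, 0.0, 0.001]
wrist_force: [-0.0, 0.5, -0.3]
finger_gap: 0.504
grip_force: 0.0
```

Run:
```python
from h import *
ctrl.read_state()
d=grab('wrist','w5.png');np.save('w5.npy',d,allow_pickle=True)
```

```text
(no output)
```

View pics/w5.png

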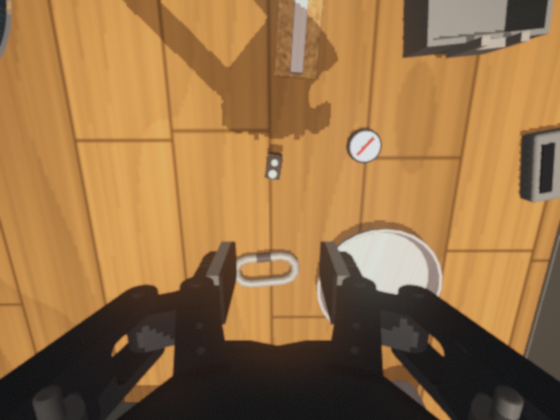

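Run:
```python
from h import *
d=np.load('w5.npy',allow_pickle=True).item(); im=d['image']
cv2.imwrite('pics/w5c.png',cv2.resize(im[140:300,220:320,::-1],None,fx=5,fy=3.7,interpolation=cv2.INTER_CUBIC)) if 0 else None
g=cv2.cvtColor(im,cv2.COLOR_RGB2GRAY); hsv=cv2.cvtColor(im,cv2.COLOR_RGB2HSV)
m=np.zeros(g.shape,np.uint8); m[150:188,262:288]=(g[150:188,262:288]>150)*255
m2=np.zeros_like(m); m2[145:190,258:290]=((g<90)&(hsv[...,1]<150))[145:190,258:290]*255
m[:]=cv2.bitwise_and(m,cv2.dilate(cv2.morphologyEx(m2,cv2.MORPH_CLOSE,np.ones((7,7))),np.ones((3,3))))
n,_,st,ce=cv2.connectedComponentsWithStats(m)
for i in range(1,n): print(st[i],ce[i],cast(d,*ce[i],.048).round(4))
S=hsv[...,1]
m=np.zeros_like(m); m[235:305,230:305]=(S[235:305,230:305]<110)*255
cs,_=cv2.findContours(m,cv2.RETR_EXTERNAL,cv2.CHAIN_APPROX_NONE); c=max(cs,key=cv2.contourArea)
c=c[(c[:,0,0]>240)]; r=cv2.minAreaRect(c); w=np.array([cast(d,*p,.006)[:2] for p in cv2.boxPoints(r)]);e=[w[1]-w[0],w[2]-w[1]]
print('carab',w.mean(0),[(round(1000*np.linalg.norm(q),1),round(np.degrees(np.arctan2(q[1],q[0])),1)) for q in e],r)
go(.405,-.193,.02,0)
```

```text
carab [ 0.39760269 -0.34672881] [(np.float64(81.8), np.float64(5.8)), (np.float64(52.5), np.float64(-84.0))] ((269.37060546875, 268.99639892578125), (33.970333099365234, 59.56045913696289), 84.47245788574219)
t 18.45 pos [ 0.4096 -0.2117  0.2388] yaw -0.12 q [-0.74 -0.09  1.87 -0.    1.36 -0.73] -> d [ 19.   -4.9 218.8] rv [ 0.001   0.0015 -0.0022]
```

Run:
```python
from h import *
d=np.load('w5.npy',allow_pickle=True).item(); im=d['image']
g=cv2.cvtColor(im,cv2.COLOR_RGB2GRAY)
for v in range(150,184,2): print(v,g[v,260:288])
for p in ((274.5,161),(272.5,174.5)): print(cast(d,*p,.048).round(4))
```

```text
150 [166 166 166 164 164 161 151 125  97  83  80  85  94  99 103 106 106 105
 104 106 107 112 126 147 156 157 157 156]
152 [166 166 166 165 164 161 150 123  90  69  63  65  67  70  75  77  79  81
  86  92 106 126 143 153 158 158 157 157]
154 [166 167 166 166 164 160 151 128 101  88  83  78  78  75  71  68  67  65
  65  63  69  91 125 149 156 158 158 156]
156 [166 167 166 165 164 155 138 119 100  91  90  88  91  91  89  91  92  89
  90  85  80  91 120 145 156 157 157 157]
158 [166 167 166 166 163 153 127  97  90  93  92  95 101 110 115 112 104  95
  91  89  87  97 121 149 157 158 158 156]
160 [166 167 166 165 163 154 130 101  92  93 101 131 172 196 203 198 178 142
 110  97  95  96 117 144 156 157 157 157]
162 [167 167 166 165 162 151 122  95  91  97 120 168 204 218 220 219 208 178
 132 103  96 106 132 150 157 157 157 157]
164 [166 167 167 165 163 150 119  95  93  96 112 153 192 210 214 212 198 167
 124 101  98 115 144 156 158 157 157 157]
166 [166 167 166 165 161 146 115  97  94  95  96 103 122 141 149 144 128 110
  98  95  98 116 144 155 158 157 156 157]
168 [167 167 167 164 158 141 
[... 274 characters left out ...]
200 165 122
  99  98 115 143 155 157 158 159 157 157]
174 [167 167 166 160 142 113  98 114 162 203 218 220 220 221 219 208 178 132
 103 108 132 150 155 157 158 158 157 157]
176 [166 167 166 157 136 110  99 102 133 175 203 214 218 215 206 184 144 109
  98 116 144 156 157 156 157 158 157 156]
178 [167 168 167 165 159 150 140 126 117 123 141 158 166 159 141 120 106 101
 105 121 145 154 157 158 158 159 157 156]
180 [167 168 167 166 165 162 160 153 140 128 124 131 142 148 148 149 148 142
 144 152 156 156 157 157 158 158 157 156]
182 [168 168 168 167 165 163 160 154 141 127 122 131 145 153 156 157 157 155
 155 155 155 156 157 157 158 158 157 157]
[ 0.406  -0.1894  0.048 ]
[ 0.4037 -0.2047  0.048 ]
```

Run:
```python
from h import *
go(.4048,-.197,.02,-8)
```

```text
t 18.45 pos [ 0.4096 -0.2117  0.2388] yaw -0.12 q [-0.74 -0.09  1.87 -0.    1.36 -0.73] -> d [ 15.   -5.1 218.8] rv [0.0011 0.0014 0.1375]
```

Emit:
step_arm:
  plan:
    - [8, -3, 15, 0, 0, 0.07]
    - [15, -5, 50, 0, 0, 0.137]
    - [15, -5, 90, 0, 0, 0.137]
    - [15, -5, 130, 0, 0, 0.137]
    - [15, -5, 170, 0, 0, 0.137]
    - [15, -5, 200, 0, 0, 0.137]
    - [15, -5, 214, 0, 0, 0.137]
    - [15, -5, 218, 0, 0, 0.137]
  fingers: 0

```text
t: 19.45
position: [0.4057, -0.1946, 0.0196]
tcp_rot: [0.754, 0.657, 0.0, -0.0]
wrist_force: [-0.3, -0.0, 0.3]
finger_gap: 0.502
grip_force: 0.0
```

Emit:
step_arm:
  plan:
    - [0, 0, 0, 0, 0, 0]
    - [0, 0, 0, 0, 0, 0]
    - [0, 0, 0, 0, 0, 0]
    - [0, 0, 0, 0, 0, 0]
    - [0, 0, 0, 0, 0, 0]
    - [0, 0, 0, 0, 0, 0]
    - [0, 0, 0, 0, 0, 0]
    - [0, 0, 0, 0, 0, 0]
  fingers: -1

```text
t: 20.45
position: [0.4064, -0.1959, 0.021]
tcp_rot: [0.754, 0.657, 0.0, 0.001]
wrist_force: [-0.4, 1.1, 7.1]
finger_gap: 0.19
grip_force: 59.2
```

Run:
```python
from h import *
go(.609,-.03,.16,5.1); s=ctrl.read_state();print(s['grip_force'],s['finger_gap'])
```

```text
t 20.45 pos [ 0.4064 -0.1959  0.021 ] yaw -7.86 q [-0.71  0.23  2.05  0.    0.86 -0.58] -> d [ 191.9  178.3 -138.8] rv [ 0.0021  0.0015 -0.2262]
59.23653960227966 0.18964771174511427
```

Emit:
step_arm:
  plan:
    - [0, 0, -20, 0, 0, 0]
    - [0, 0, -60, 0, 0, 0]
    - [10, 10, -105, 0, 0, 0]
    - [45, 42, -135, 0, 0, -0.05]
    - [85, 79, -139, 0, 0, -0.1]
    - [125, 116, -139, 0, 0, -0.16]
    - [165, 153, -139, 0, 0, -0.21]
    - [192, 178, -139, 0, 0, -0.226]

```text
t: 21.45
position: [0.6093, -0.0275, 0.1589]
tcp_rot: [0.674, 0.739, 0.0, 0.0]
wrist_force: [-0.2, -1.0, -0.6]
finger_gap: 0.189
grip_force: 58.6
```

Emit:
step_arm:
  plan:
    - [0, 0, 0, 0, 0, 0]
    - [0, 0, 15, 0, 0, 0]
    - [0, 0, 40, 0, 0, 0]
    - [0, 0, 70, 0, 0, 0]
    - [0, 0, 95, 0, 0, 0]
    - [0, 0, 115, 0, 0, 0]
    - [0, 0, 125, 0, 0, 0]
    - [0, 0, 127, 0, 0, 0]

```text
t: 22.45
position: [0.6075, -0.0295, 0.0313]
tcp_rot: [0.675, 0.738, -0.0, -0.0]
wrist_force: [0.5, -0.6, -1.9]
finger_gap: 0.192
grip_force: 58.7
```

Emit:
step_arm:
  plan:
    - [0, 0, 1, 0, 0, 0]
    - [0, 0, 2, 0, 0, 0]
    - [0, 0, 3, 0, 0, 0]
    - [0, 0, 4, 0, 0, 0]
    - [0, 0, 5, 0, 0, 0]
    - [0, 0, 5.5, 0, 0, 0]
    - [0, 0, 5.5, 0, 0, 0]
    - [0, 0, 5.5, 0, 0, 0]

```text
t: 23.45
position: [0.6079, -0.0293, 0.0263]
tcp_rot: [0.675, 0.738, -0.0, -0.0]
wrist_force: [-0.8, -0.1, -1.1]
finger_gap: 0.192
grip_force: 58.7
```

Run:
```python
from h import *
go(.609,-.03,.026,5.1); s=ctrl.read_state();print(s['grip_force'],s['finger_gap'],s['wrist_force'])
```

```text
t 23.45 pos [ 0.6079 -0.0293  0.0263] yaw 5.1 q [-0.24  0.51  1.64 -0.    1.   -0.33] -> d [-0.8  1.   0.3] rv [-0.  0. -0.]
58.72708082199097 0.1922272055641689 [-0.80728785 -0.09334905 -1.10416666]
```

Emit:
step_arm:
  plan:
    - [0, 0, 0, 0, 0, 0]
    - [0, 0, 0, 0, 0, 0]
    - [0, 0, 0, 0, 0, 0]
    - [0, 0, -6, 0, 0, 0]
    - [0, 0, -20, 0, 0, 0]
    - [0, 0, -55, 0, 0, 0]
    - [0, 0, -105, 0, 0, 0]
    - [0, 0, -155, 0, 0, 0]
  fingers: -0.3

```text
t: 24.45
position: [0.6079, -0.0292, 0.1839]
tcp_rot: [0.675, 0.738, 0.0, 0.0]
wrist_force: [1.3, 0.2, 0.0]
finger_gap: 0.348
grip_force: 0.0
```

Emit:
step_arm:
  plan:
    - [0, -20, -10, 0, 0, 0]
    - [0, -50, -20, 0, 0, 0]
    - [0, -80, -20, 0, 0, 0]
    - [0, -110, -20, 0, 0, 0]
    - [0, -130, -20, 0, 0, 0]
    - [0, -140, -20, 0, 0, 0]
    - [0, -140, -20, 0, 0, 0]
    - [0, -140, -20, 0, 0, 0]

```text
t: 25.45
position: [0.4692, -0.0418, 0.2017]
tcp_rot: [0.675, 0.738, 0.0, 0.0]
wrist_force: [-0.0, -0.7, 0.1]
finger_gap: 0.348
grip_force: 0.0
```

Run:
```python
from h import *
d=grab('wrist','w6.png');np.save('w6.npy',d,allow_pickle=True)
go(.4378,.0113,.0045,-3.6)
```

```text
t 25.5 pos [ 0.4692 -0.0417  0.2015] yaw 5.11 q [-0.34 -0.03  1.89  0.    1.28 -0.43] -> d [ 55.7 -26.7 197. ] rv [6.000e-04 1.000e-04 1.519e-01]
```

View pics/w6.png

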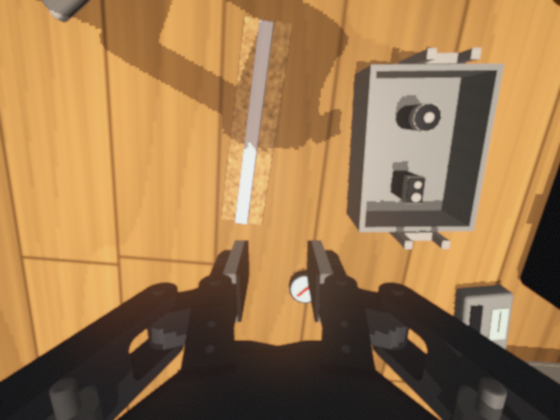

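Run:
```python
from h import *
d=np.load('w6.npy',allow_pickle=True).item()
for p in ((265.5,21),(241.5,223)): print('bar',cast(d,*p,.018).round(4))
for p in ((431,53),(475,53),(408,244),(444,244)): print('br',cast(d,*p,.084).round(4))
```

```text
bar [0.4432 0.1154 0.018 ]
bar [ 0.4317 -0.0938  0.018 ]
br [0.5796 0.087  0.084 ]
br [0.6144 0.0902 0.084 ]
br [ 0.5956 -0.0763  0.084 ]
br [ 0.6295 -0.0733  0.084 ]
```

Emit:
step_arm:
  plan:
    - [15, -7, 20, 0, 0, 0.04]
    - [35, -17, 55, 0, 0, 0.09]
    - [56, -27, 90, 0, 0, 0.148]
    - [56, -27, 125, 0, 0, 0.148]
    - [56, -27, 155, 0, 0, 0.148]
    - [56, -27, 177, 0, 0, 0.148]
    - [56, -27, 191, 0, 0, 0.148]
    - [56, -27, 196.5, 0, 0, 0.148]
  fingers: -0.3

```text
t: 26.5
position: [0.4366, 0.0118, 0.0041]
tcp_rot: [0.728, 0.686, -0.0, -0.0]
wrist_force: [-0.2, -0.5, -0.1]
finger_gap: 0.349
grip_force: 0.0
```

Emit:
step_arm:
  plan:
    - [0, 0, 0, 0, 0, 0]
    - [0, 0, 0, 0, 0, 0]
    - [0, 0, 0, 0, 0, 0]
    - [0, 0, 0, 0, 0, 0]
    - [0, 0, 0, 0, 0, 0]
    - [0, 0, 0, 0, 0, 0]
    - [0, 0, 0, 0, 0, 0]
    - [0, 0, 0, 0, 0, 0]
  fingers: -1

```text
t: 27.5
position: [0.4368, 0.0116, 0.0051]
tcp_rot: [0.728, 0.686, 0.0, 0.0]
wrist_force: [-1.1, 0.3, 5.9]
finger_gap: 0.146
grip_force: 60.9
```

Run:
```python
from h import *
go(.606,.0075,.155,5.3); s=ctrl.read_state();print(s['grip_force'],s['finger_gap'],s['wrist_force'])
```

```text
t 27.5 pos [0.4368 0.0116 0.0051] yaw -3.38 q [-0.25  0.24  2.08 -0.    0.82 -0.19] -> d [   5.8  169.2 -149.9] rv [ 3.000e-04  1.000e-04 -1.515e-01]
60.86139678955078 0.1459980144299809 [-1.09549202  0.2890809   5.89464201]
```

Emit:
step_arm:
  plan:
    - [0, 0, -10, 0, 0, 0]
    - [0, 0, -40, 0, 0, 0]
    - [0, 0, -80, 0, 0, 0]
    - [0, 10, -120, 0, 0, -0.03]
    - [2, 50, -145, 0, 0, -0.08]
    - [4, 100, -150, 0, 0, -0.12]
    - [6, 145, -150, 0, 0, -0.15]
    - [6, 169, -150, 0, 0, -0.152]

```text
t: 28.5
position: [0.6075, 0.0077, 0.1551]
tcp_rot: [0.673, 0.739, 0.0, 0.0]
wrist_force: [-0.0, -0.2, -1.1]
finger_gap: 0.143
grip_force: 60.0
```

Emit:
step_arm:
  plan:
    - [0, 0, 0, 0, 0, 0]
    - [0, 0, 0, 0, 0, 0]
    - [0, 0, 0, 0, 0, 0]
    - [0, 0, 5, 0, 0, 0]
    - [0, 0, 20, 0, 0, 0]
    - [0, 0, 32, 0, 0, 0]
    - [0, 0, 40, 0, 0, 0]
    - [0, 0, 42, 0, 0, 0]

```text
t: 29.5
position: [0.6051, 0.0078, 0.1116]
tcp_rot: [0.673, 0.739, -0.0, -0.001]
wrist_force: [0.1, 0.7, -1.5]
finger_gap: 0.145
grip_force: 60.0
```

Run:
```python
from h import *
go(.606,.0075,.063,5.3); s=ctrl.read_state();print(s['grip_force'],s['finger_gap'],s['wrist_force'])
d=grab('wrist','w7.png')
```

```text
t 29.5 pos [0.6051 0.0078 0.1116] yaw 5.33 q [-0.18  0.38  1.62  0.    1.15 -0.28] -> d [-0.4  0.9 48.6] rv [-0.0017 -0.0005  0.0005]
60.0128960609436 0.14451450653428968 [ 0.08406388  0.65351856 -1.50855883]
```

View pics/w7.png

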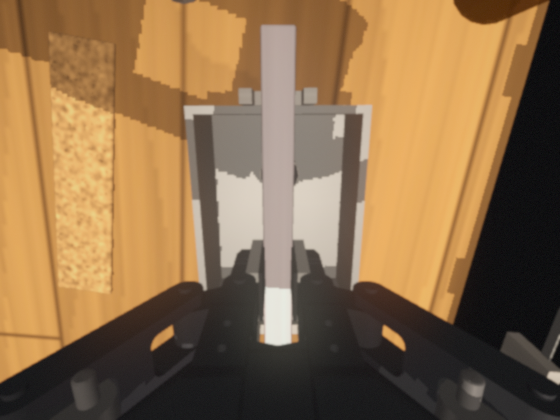

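Emit:
step_arm:
  plan:
    - [0, 0, 6, 0, 0, 0]
    - [0, 0, 14, 0, 0, 0]
    - [0, 0, 22, 0, 0, 0]
    - [0, 0, 30, 0, 0, 0]
    - [0, 0, 37, 0, 0, 0]
    - [0, 0, 43, 0, 0, 0]
    - [0, 0, 46, 0, 0, 0]
    - [0, 0, 47, 0, 0, 0]

```text
t: 30.55
position: [0.6057, 0.0077, 0.0656]
tcp_rot: [0.673, 0.739, -0.0, -0.0]
wrist_force: [0.2, 0.5, -0.4]
finger_gap: 0.143
grip_force: 60.0
```

Run:
```python
from h import *
go(.606,.0075,.063,5.3); s=ctrl.read_state();print(s['grip_force'],s['finger_gap'],s['wrist_force'],s['moment'])
```

```text
t 30.55 pos [0.6057 0.0077 0.0656] yaw 5.33 q [-0.18  0.44  1.64  0.    1.06 -0.28] -> d [-0.2  0.3  2.6] rv [-0.0001 -0.      0.0005]
60.01185178756714 0.14307284016418173 [ 0.23813907  0.53744323 -0.38047493] [0.02505602 0.00650592 0.02215486]
```

Near the slot floor (about 1 mm above); release gently, rise and check.

Emit:
step_arm:
  plan:
    - [0, 0, 0.5, 0, 0, 0]
    - [0, 0, 1, 0, 0, 0]
    - [0, 0, 1, 0, 0, 0]
    - [0, 0, 1, 0, 0, 0]
    - [0, 0, 1, 0, 0, 0]
    - [0, 0, 1, 0, 0, 0]
    - [0, 0, 1, 0, 0, 0]
    - [0, 0, 1, 0, 0, 0]
  fingers: -0.5

```text
t: 31.55
position: [0.6057, 0.0077, 0.0648]
tcp_rot: [0.673, 0.739, 0.0, 0.0]
wrist_force: [0.3, 0.7, 0.0]
finger_gap: 0.253
grip_force: 0.0
```

Emit:
step_arm:
  plan:
    - [0, 0, -5, 0, 0, 0]
    - [0, 0, -20, 0, 0, 0]
    - [0, 0, -50, 0, 0, 0]
    - [0, 0, -95, 0, 0, 0]
    - [0, 0, -140, 0, 0, 0]
    - [0, 0, -170, 0, 0, 0]
    - [0, 0, -180, 0, 0, 0]
    - [0, 0, -180, 0, 0, 0]

```text
t: 32.55
position: [0.6058, 0.0077, 0.2453]
tcp_rot: [0.673, 0.739, 0.0, 0.0]
wrist_force: [0.4, 0.3, -0.5]
finger_gap: 0.245
grip_force: 0.0
```

Run:
```python
from h import *
d=grab('wrist','w8.png');np.save('w8.npy',d,allow_pickle=True)
print(proj(d,(.597,.1113,.078)),proj(d,(.6153,-.0963,.078)))
go(.41,.33,.26,20)
```

```text
[278.72633978  79.99322176] [277.61362658 273.44768094]
t 32.6 pos [0.6052 0.0078 0.244 ] yaw 5.33 q [-0.18  0.24  1.51  0.    1.39 -0.28] -> d [ 339.  -164.5  -15.8] rv [-0.001  -0.0004 -0.2561]
```

View pics/w8.png

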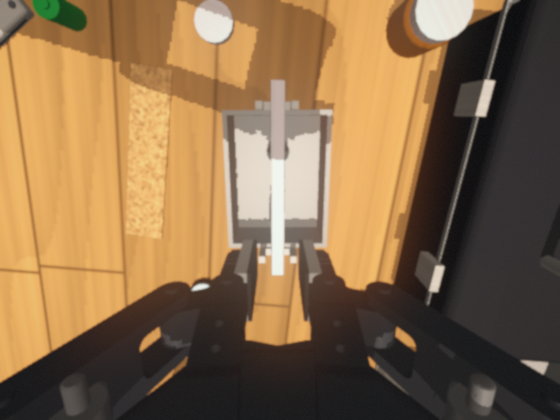

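Run:
```python
from h import *
go(.3794,.3403,.2,-67.5)
```

```text
t 32.6 pos [0.6052 0.0078 0.244 ] yaw 5.33 q [-0.18  0.24  1.51  0.    1.39 -0.28] -> d [ 352.  -193.9   44.3] rv [-1.1000e-03  4.0000e-04  1.2711e+00]
```

Emit:
step_arm:
  plan:
    - [20, -11, 0, 0, 0, 0.14]
    - [65, -36, 0, 0, 0, 0.3]
    - [115, -63, 0, 0, 0, 0.46]
    - [165, -91, 0, 0, 0, 0.62]
    - [215, -118, 0, 0, 0, 0.8]
    - [265, -146, 10, 0, 0, 0.96]
    - [310, -171, 25, 0, 0, 1.12]
    - [345, -190, 40, 0, 0, 1.25]
  fingers: 1

```text
t: 33.6
position: [0.382, 0.3346, 0.2026]
tcp_rot: [0.979, 0.204, -0.001, 0.0]
wrist_force: [-0.2, 0.3, 0.4]
finger_gap: 0.998
grip_force: 0.0
```

Run:
```python
from h import *
d=grab('wrist','w9.png');np.save('w9.npy',d,allow_pickle=True)
hsv=cv2.cvtColor(d['image'],cv2.COLOR_RGB2HSV);H,S,V=cv2.split(hsv)
for vmin in (90,150):
    m=((S>170)&((H<7)|(H>173))&(V>vmin)).astype(np.uint8)*255
    cs,_=cv2.findContours(m,cv2.RETR_EXTERNAL,cv2.CHAIN_APPROX_NONE);c=max(cs,key=cv2.contourArea)
    r=cv2.minAreaRect(c);w=np.array([cast(d,*p,.04)[:2] for p in cv2.boxPoints(r)]);e=[w[1]-w[0],w[2]-w[1]]
    print(w.mean(0).round(4),[(round(1000*np.linalg.norm(q),1),round(np.degrees(np.arctan2(q[1],q[0])),1)) for q in e],r)
go(.3794,.3403,.012,-67.5)
```

```text
[0.3812 0.3415] [(np.float64(48.1), np.float64(-66.5)), (np.float64(40.5), np.float64(-155.6))] ((271.5, 183.0), (38.0, 47.0), 90.0)
[0.3801 0.3404] [(np.float64(47.3), np.float64(-66.5)), (np.float64(35.3), np.float64(-155.6))] ((272.0, 184.5), (33.0, 46.0), 90.0)
t 33.65 pos [0.3785 0.3367 0.2003] yaw -66.75 q [0.49 0.06 1.8  0.   1.28 1.65] -> d [  3.6  -2.5 188.3] rv [-0.0022  0.0073  0.0132]
```

Emit:
step_arm:
  plan:
    - [2, -1, 15, 0, 0, 0]
    - [4, -2, 50, 0, 0, 0]
    - [4, -2, 90, 0, 0, 0]
    - [4, -2, 125, 0, 0, 0]
    - [4, -2, 155, 0, 0, 0]
    - [4, -2, 176, 0, 0, 0]
    - [4, -2, 186, 0, 0, 0]
    - [4, -2, 189, 0, 0, 0]

```text
t: 34.65
position: [0.3873, 0.3362, 0.0149]
tcp_rot: [0.979, 0.205, -0.001, 0.0]
wrist_force: [0.3, 0.3, 0.6]
finger_gap: 0.999
grip_force: 0.0
```

Emit:
step_arm:
  plan:
    - [0, 0, 0, 0, 0, 0]
    - [0, 0, 0, 0, 0, 0]
    - [0, 0, 0, 0, 0, 0]
    - [0, 0, 0, 0, 0, 0]
    - [0, 0, 0, 0, 0, 0]
    - [0, 0, 0, 0, 0, 0]
    - [0, 0, 0, 0, 0, 0]
    - [0, 0, 0, 0, 0, 0]
  fingers: -1

```text
t: 35.65
position: [0.3884, 0.3376, 0.017]
tcp_rot: [0.979, 0.205, 0.001, -0.0]
wrist_force: [-0.2, -0.7, 6.3]
finger_gap: 0.572
grip_force: 62.6
```

Run:
```python
from h import *
go(.562,.368,.12,-85); s=ctrl.read_state();print(s['grip_force'],s['finger_gap'],s['wrist_force'])
```

```text
t 35.65 pos [0.3884 0.3376 0.017 ] yaw -66.28 q [0.48 0.35 1.89 0.   0.89 1.64] -> d [ 171.4   42.  -102.6] rv [-0.0006 -0.0025  0.3267]
62.621777057647705 0.5717664504862585 [-0.23424602 -0.68374009  6.30632289]
```

Emit:
step_arm:
  plan:
    - [0, 0, -10, 0, 0, 0]
    - [0, 0, -40, 0, 0, 0]
    - [0, 0, -80, 0, 0, 0]
    - [25, 6, -103, 0, 0, 0.05]
    - [65, 16, -103, 0, 0, 0.13]
    - [105, 26, -103, 0, 0, 0.21]
    - [145, 36, -103, 0, 0, 0.29]
    - [171, 42, -103, 0, 0, 0.327]

```text
t: 36.65
position: [0.5622, 0.3672, 0.119]
tcp_rot: [0.999, 0.042, -0.0, 0.0]
wrist_force: [-0.3, 0.1, -0.3]
finger_gap: 0.574
grip_force: 61.9
```

Emit:
step_arm:
  plan:
    - [0, 0, 0, 0, 0, 0]
    - [0, 0, 0, 0, 0, 0]
    - [0, 0, 15, 0, 0, 0]
    - [0, 0, 35, 0, 0, 0]
    - [0, 0, 55, 0, 0, 0]
    - [0, 0, 72, 0, 0, 0]
    - [0, 0, 84, 0, 0, 0]
    - [0, 0, 89, 0, 0, 0]

```text
t: 37.65
position: [0.5604, 0.3671, 0.0286]
tcp_rot: [0.999, 0.043, -0.001, 0.0]
wrist_force: [0.7, 0.3, -0.6]
finger_gap: 0.573
grip_force: 62.0
```

Run:
```python
from h import *
go(.562,.368,.0235,-85); s=ctrl.read_state();print(s['grip_force'],s['finger_gap'],s['wrist_force'])
```

```text
t 37.65 pos [0.5604 0.3671 0.0286] yaw -85.03 q [0.4  0.61 1.47 0.   1.06 1.89] -> d [ 1.7 -0.8  5.1] rv [ 0.0004  0.0013 -0.0006]
62.00264811515808 0.572515000217961 [ 0.67502651  0.30132712 -0.58983979]
```

Emit:
step_arm:
  plan:
    - [0, 0, 1, 0, 0, 0]
    - [0, 0, 2, 0, 0, 0]
    - [0, 0, 3, 0, 0, 0]
    - [0, 0, 4, 0, 0, 0]
    - [0, 0, 5, 0, 0, 0]
    - [0, 0, 6, 0, 0, 0]
    - [0, 0, 6, 0, 0, 0]
    - [0, 0, 6, 0, 0, 0]

```text
t: 38.65
position: [0.5608, 0.3673, 0.0238]
tcp_rot: [0.999, 0.043, 0.0, -0.0]
wrist_force: [-0.2, -0.5, -0.4]
finger_gap: 0.573
grip_force: 62.0
```

Emit:
step_arm:
  plan:
    - [0, 0, 0, 0, 0, 0]
    - [0, 0, 0, 0, 0, 0]
    - [0, 0, 0, 0, 0, 0]
    - [0, 0, -3, 0, 0, 0]
    - [0, 0, -15, 0, 0, 0]
    - [0, 0, -45, 0, 0, 0]
    - [0, 0, -90, 0, 0, 0]
    - [0, 0, -140, 0, 0, 0]
  fingers: 0.6

```text
t: 39.65
position: [0.5604, 0.3672, 0.1655]
tcp_rot: [0.999, 0.043, -0.0, 0.0]
wrist_force: [1.2, 0.7, -0.3]
finger_gap: 0.799
grip_force: 0.0
```

Run:
```python
from h import *
d=grab('wrist');np.save('w10.npy',d,allow_pickle=True)
hsv=cv2.cvtColor(d['image'],cv2.COLOR_RGB2HSV);H,S,V=cv2.split(hsv)
m=((S>170)&((H<7)|(H>173))&(V>150)).astype(np.uint8)*255
cs,_=cv2.findContours(m,cv2.RETR_EXTERNAL,cv2.CHAIN_APPROX_NONE);c=max(cs,key=cv2.contourArea)
r=cv2.minAreaRect(c);w=np.array([cast(d,*p,.046)[:2] for p in cv2.boxPoints(r)]);e=[w[1]-w[0],w[2]-w[1]]
print(w.mean(0).round(4),[(round(1000*np.linalg.norm(q),1),round(np.degrees(np.arctan2(q[1],q[0])),1)) for q in e])
go(.56,.2,.25,-20)
```

```text
[0.5494 0.3667] [(np.float64(28.2), np.float64(-8.4)), (np.float64(48.3), np.float64(-97.9))]
t 39.7 pos [0.5643 0.3691 0.1747] yaw -85.01 q [0.4  0.44 1.4  0.   1.29 1.89] -> d [-18.2 167.7 -76.1] rv [ 0.0031 -0.0123 -1.1346]
```

Emit:
step_arm:
  plan:
    - [-5, 20, -60, 0, 0, 0]
    - [-20, 70, -80, 0, 0, 0]
    - [-40, 125, -80, 0, 0, 0]
    - [-60, 180, -80, 0, 0, 0]
    - [-80, 235, -80, 0, 0, 0]
    - [-100, 290, -80, 0, 0, 0]
    - [-120, 345, -80, 0, 0, 0]
    - [-140, 400, -80, 0, 0, 0]
  fingers: 1

```text
t: 40.7
position: [0.4555, -0.045, 0.2449]
tcp_rot: [0.999, 0.044, 0.001, 0.0]
wrist_force: [0.6, -0.7, 0.5]
finger_gap: 1.01
grip_force: 0.0
```

Run:
```python
from h import *
go(.394,-.345,.22,-84)
```

```text
t 40.7 pos [ 0.4555 -0.045   0.2449] yaw -85.01 q [-0.36 -0.11  1.87 -0.    1.37  1.12] -> d [-87.4 293.5  25. ] rv [ 0.0011 -0.0022 -0.0176]
```

Emit:
step_arm:
  plan:
    - [-15, 50, 0, 0, 0, 0]
    - [-30, 105, 0, 0, 0, 0]
    - [-48, 160, 5, 0, 0, 0]
    - [-63, 210, 10, 0, 0, 0]
    - [-77, 255, 15, 0, 0, 0]
    - [-85, 283, 20, 0, 0, -0.01]
    - [-87, 293, 25, 0, 0, -0.017]
    - [-87, 293, 25, 0, 0, -0.017]

```text
t: 41.7
position: [0.3946, -0.3424, 0.2186]
tcp_rot: [0.999, 0.052, -0.0, -0.0]
wrist_force: [0.1, 0.5, -0.3]
finger_gap: 0.999
grip_force: 0.0
```

Run:
```python
from h import *
d=grab('wrist','w11.png');np.save('w11.npy',d,allow_pickle=True)
S=cv2.cvtColor(d['image'],cv2.COLOR_RGB2HSV)[...,1]
u,v=proj(d,(.394,-.345,.006)); print(u,v)
m=np.zeros(S.shape,np.uint8); a,b=int(v)-75,int(v)+75; l,rr=int(u)-55,int(u)+55
m[a:b,l:rr]=(S[a:b,l:rr]<110)*255
cs,_=cv2.findContours(m,cv2.RETR_EXTERNAL,cv2.CHAIN_APPROX_NONE)
for c in cs:
    if cv2.contourArea(c)<300: continue
    r=cv2.minAreaRect(c);w=np.array([cast(d,*p,.006)[:2] for p in cv2.boxPoints(r)]);e=[w[1]-w[0],w[2]-w[1]]
    print(w.mean(0).round(4),[(round(1000*np.linalg.norm(q),1),round(np.degrees(np.arctan2(q[1],q[0])),1)) for q in e],r)
d=grab('top','top11.png')
im=d['image'][:,:,::-1]
a=cv2.resize(im[170:250,90:330],None,fx=3,fy=3,interpolation=cv2.INTER_CUBIC)
b=cv2.imread('pics/w11.png')[0:340,0:560]
b=b[40:380]; cv2.imwrite('pics/comb.png',np.vstack([a,cv2.copyMakeBorder(b,0,0,0,720-560,cv2.BORDER_CONSTANT)]))
print(np.vstack([a,cv2.copyMakeBorder(b,0,0,0,160,cv2.BORDER_CONSTANT)]).shape)
go(.394,-.345,.22,-84)
```

```text
279.95815952910664 177.18413327375734
[ 0.3914 -0.3459] [(np.float64(47.8), np.float64(-84.1)), (np.float64(93.4), np.float64(-172.9))] ((280.5, 178.0), (76.0, 41.0), 90.0)
[ 0.4708 -0.3569] [(np.float64(80.0), np.float64(-84.1)), (np.float64(21.8), np.float64(-171.2))] ((297.5, 112.0), (20.0, 71.0), 90.0)
(540, 720, 3)
t 41.8 pos [ 0.3951 -0.3417  0.219 ] yaw -84.0 q [-0.94  0.07  1.75  0.    1.32  0.53] -> d [-1.4  3.2 -1. ] rv [-0.0003 -0.0002 -0.0001]
```

View pics/comb.png

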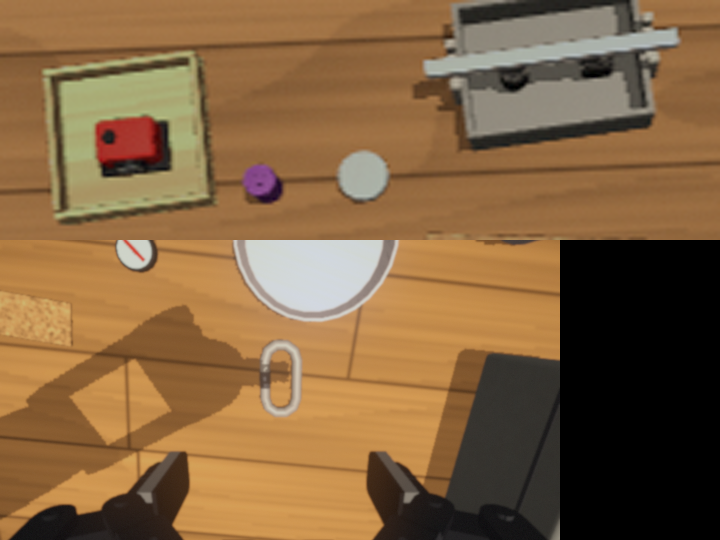

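Emit:
step_arm:
  plan:
    - [-2, 1, 20, 0, 0, 0]
    - [-3, 1, 60, 0, 0, 0]
    - [-3, 1, 100, 0, 0, 0]
    - [-3, 1, 140, 0, 0, 0]
    - [-3, 1, 165, 0, 0, 0]
    - [-3, 1, 170, 0, 0, 0]
    - [-3, 1, 170, 0, 0, 0]
    - [-3, 1, 170, 0, 0, 0]
  fingers: 0.45

```text
t: 42.8
position: [0.3927, -0.3448, 0.0503]
tcp_rot: [0.999, 0.052, 0.001, 0.001]
wrist_force: [-0.2, -1.0, 0.5]
finger_gap: 0.725
grip_force: 0.0
```

Run:
```python
from h import *
go(.3915,-.3457,.004,-84)
```

```text
t 42.8 pos [ 0.3927 -0.3448  0.0503] yaw -84.03 q [-0.95  0.31  1.87  0.    0.97  0.52] -> d [-1.4  0.7 46.3] rv [ 0.0023 -0.0014 -0.0005]
```

Emit:
step_arm:
  plan:
    - [-1, 1, 10, 0, 0, 0]
    - [-1, 1, 22, 0, 0, 0]
    - [-1, 1, 33, 0, 0, 0]
    - [-1, 1, 41, 0, 0, 0]
    - [-1, 1, 45, 0, 0, 0]
    - [-1, 1, 46, 0, 0, 0]
    - [-1, 1, 46, 0, 0, 0]
    - [-1, 1, 46, 0, 0, 0]

```text
t: 43.8
position: [0.3911, -0.3454, 0.0031]
tcp_rot: [0.999, 0.052, 0.0, 0.0]
wrist_force: [-0.0, 0.1, 1.8]
finger_gap: 0.723
grip_force: 0.0
```

Emit:
step_arm:
  plan:
    - [0, 0, 1, 0, 0, 0]
    - [0, 0, 1, 0, 0, 0]
    - [0, 0, 2, 0, 0, 0]
    - [0, 0, 2, 0, 0, 0]
    - [0, 0, 3, 0, 0, 0]
    - [0, 0, 3, 0, 0, 0]
    - [0, 0, 3, 0, 0, 0]
    - [0, 0, 3, 0, 0, 0]

```text
t: 44.8
position: [0.391, -0.3452, -0.0002]
tcp_rot: [0.999, 0.052, 0.0, 0.0]
wrist_force: [-0.5, 0.5, -0.0]
finger_gap: 0.723
grip_force: 0.0
```

Emit:
step_arm:
  plan:
    - [0, 0, 0, 0, 0, 0]
    - [0, 0, 0, 0, 0, 0]
    - [0, 0, 0, 0, 0, 0]
    - [0, 0, 0, 0, 0, 0]
    - [0, 0, 0, 0, 0, 0]
    - [0, 0, 0, 0, 0, 0]
    - [0, 0, 0, 0, 0, 0]
    - [0, 0, 0, 0, 0, 0]
  fingers: -1

```text
t: 45.8
position: [0.3911, -0.3454, 0.0004]
tcp_rot: [0.999, 0.052, 0.0, 0.0]
wrist_force: [-0.7, 0.9, 5.4]
finger_gap: 0.556
grip_force: 60.9
```

Emit:
step_arm:
  plan:
    - [0, 0, -2, 0, 0, 0]
    - [0, 0, -6, 0, 0, 0]
    - [0, 0, -14, 0, 0, 0]
    - [0, 0, -26, 0, 0, 0]
    - [0, 0, -40, 0, 0, 0]
    - [0, 0, -55, 0, 0, 0]
    - [0, 0, -70, 0, 0, 0]
    - [0, 0, -80, 0, 0, 0]

```text
t: 46.8
position: [0.3913, -0.3456, 0.0812]
tcp_rot: [0.999, 0.052, 0.0, 0.001]
wrist_force: [-1.1, 0.5, -1.1]
finger_gap: 0.553
grip_force: 61.7
```

Run:
```python
from h import *
go(.546,-.364,.08,-84); s=ctrl.read_state();print(s['grip_force'],s['finger_gap'],s['wrist_force'])
d=np.load('w11.npy',allow_pickle=True).item()
for p in((234,241-200),(398,41),(315,120)): print(cast(d,*p,.022).round(4))
```

```text
t 46.8 pos [ 0.3913 -0.3456  0.0812] yaw -84.05 q [-0.95  0.25  1.86  0.    1.03  0.52] -> d [152.   34.4   1.4] rv [ 0.0013 -0.0008 -0.0009]
61.717482805252075 0.5531347804541353 [-1.05602033  0.52228406 -1.14087716]
[ 0.5329 -0.2829  0.022 ]
[ 0.5501 -0.4497  0.022 ]
[ 0.4642 -0.376   0.022 ]
```

Emit:
step_arm:
  plan:
    - [10, 2, 0, 0, 0, 0]
    - [35, 8, 0, 0, 0, 0]
    - [65, 15, 0, 0, 0, 0]
    - [95, 23, 0, 0, 0, 0]
    - [125, 30, 0, 0, 0, 0]
    - [145, 34, 0, 0, 0, 0]
    - [153, 36, 0, 0, 0, 0]
    - [153, 36, 0, 0, 0, 0]

```text
t: 47.8
position: [0.5468, -0.3647, 0.079]
tcp_rot: [0.999, 0.052, -0.0, -0.0]
wrist_force: [-0.3, 0.4, -1.0]
finger_gap: 0.552
grip_force: 61.8
```

Emit:
step_arm:
  plan:
    - [0, 0, 10, 0, 0, 0]
    - [0, 0, 25, 0, 0, 0]
    - [0, 0, 40, 0, 0, 0]
    - [0, 0, 52, 0, 0, 0]
    - [0, 0, 62, 0, 0, 0]
    - [0, 0, 68, 0, 0, 0]
    - [0, 0, 71, 0, 0, 0]
    - [0, 0, 72, 0, 0, 0]

```text
t: 48.8
position: [0.547, -0.3653, 0.008]
tcp_rot: [0.999, 0.052, 0.0, 0.0]
wrist_force: [1.0, -0.4, -1.1]
finger_gap: 0.552
grip_force: 61.8
```

Run:
```python
from h import *
go(.547,-.366,.006,-84); s=ctrl.read_state();print(s['grip_force'],s['finger_gap'],s['wrist_force'])
```

```text
t 48.8 pos [ 0.547  -0.3653  0.008 ] yaw -84.05 q [-0.77  0.62  1.51  0.    1.02  0.7 ] -> d [-0.1  0.7  2. ] rv [ 0.0003 -0.0003 -0.0009]
61.75466179847717 0.5522742378165656 [ 0.98756456 -0.40355502 -1.1077112 ]
```

Emit:
step_arm:
  plan:
    - [0, 0, 1, 0, 0, 0]
    - [0, 0, 2, 0, 0, 0]
    - [0, 0, 2.5, 0, 0, 0]
    - [0, 0, 2.5, 0, 0, 0]
    - [0, 0, 2.5, 0, 0, 0]
    - [0, 0, 2.5, 0, 0, 0]
    - [0, 0, 2.5, 0, 0, 0]
    - [0, 0, 2.5, 0, 0, 0]

```text
t: 49.8
position: [0.5468, -0.3651, 0.0053]
tcp_rot: [0.999, 0.052, 0.0, -0.0]
wrist_force: [-0.1, 0.9, -0.5]
finger_gap: 0.554
grip_force: 61.8
```

Emit:
step_arm:
  plan:
    - [0, 0, 0, 0, 0, 0]
    - [0, 0, 0, 0, 0, 0]
    - [0, 0, 0, 0, 0, 0]
    - [0, 0, -3, 0, 0, 0]
    - [0, 0, -15, 0, 0, 0]
    - [0, 0, -50, 0, 0, 0]
    - [0, 0, -100, 0, 0, 0]
    - [0, 0, -150, 0, 0, 0]
  fingers: 0.45

```text
t: 50.8
position: [0.5468, -0.3651, 0.1576]
tcp_rot: [0.999, 0.052, 0.0, 0.0]
wrist_force: [1.3, -0.0, -0.3]
finger_gap: 0.724
grip_force: 0.0
```

Emit:
step_arm:
  plan:
    - [-20, 0, -20, 0, 0, 0]
    - [-50, 0, -40, 0, 0, 0]
    - [-90, 0, -50, 0, 0, 0]
    - [-130, 0, -50, 0, 0, 0]
    - [-150, 0, -50, 0, 0, 0]
    - [-150, 0, -50, 0, 0, 0]
    - [-150, 0, -50, 0, 0, 0]
    - [-150, 0, -50, 0, 0, 0]

```text
t: 51.8
position: [0.3985, -0.3804, 0.2052]
tcp_rot: [0.999, 0.052, 0.0, -0.0]
wrist_force: [-0.1, -0.4, -0.8]
finger_gap: 0.721
grip_force: 0.0
```

Run:
```python
from h import *
w=grab('wrist'); t=grab('top')['image'][:,:,::-1]
a=cv2.resize(t[120:300,95:480],None,fx=2,fy=2,interpolation=cv2.INTER_CUBIC)
b=w['image'][0:220,:,::-1]
cv2.imwrite('pics/fin.png',np.vstack([a[:370],cv2.copyMakeBorder(b,0,0,0,a.shape[1]-560,cv2.BORDER_CONSTANT)]))
print(proj(w,(.547,-.366,.004)),ctrl.read_state()['wrist_force'])
```

```text
[278.8914134   36.25818783] [ 0.70225102  0.84467067 -0.58811672]
```

View pics/fin.png

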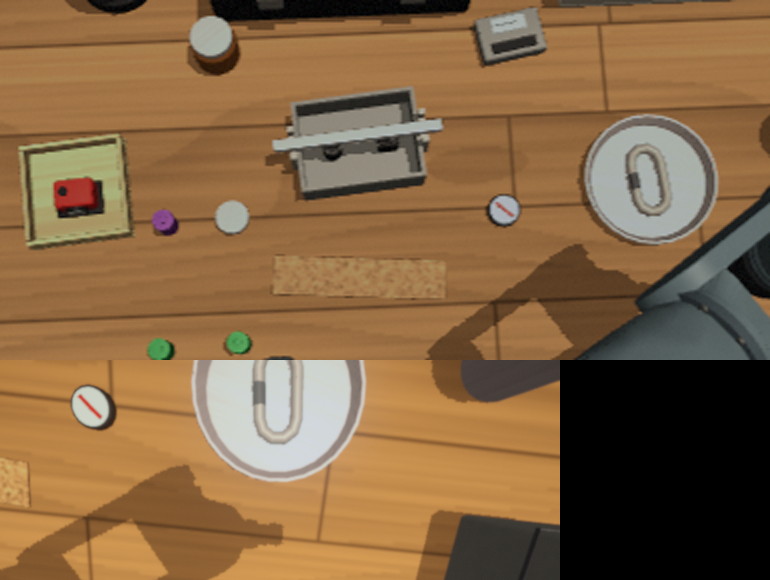

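The carabiner lies flat and centred in the dish at (650,180). The bar is seated at (360,135) over both batteries, and the headlamp is upright in the tray at (77,195). The jar at (212,45) has not moved.

```bash
python3 -c "
from bench import ctrl
print(ctrl.finish_job())"
```

```text
the job is handed in; nothing more can be done
None
```

I handed the job in at about 52 s of the 136 s. In the last pictures both batteries stand in the bin under the seated bar, the headlamp is upright in the tray, the carabiner lies flat in the dish and the jar is unmoved; the hand-in call gave no verdict.

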